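# Lock the spice jars away

## Task

Lock the spice jars away: stand every small spice jar that is on the counter upright in a compartment of its own in the wooden rack, then swing the steel bar across over the jars until it rests in its catch. Next take the key from its stand, push it fully home in the lock, turn it clockwise to its stop, draw it out again and put it back upright, fully down, in its stand. Leave everything else on the counter where it is.

Things in the scene. Friction and masses are not known exactly. Their poses are not given: they have to be found in the camera images.
- rack: Wooden spice rack fixed to the counter, 86 mm wide (x) by 390 mm long (y), turned up to 0.12 rad; origin on the counter under the middle of its three compartments, z up. At its +y end a hinge post (34 mm square, 86 mm high), at its -y end the lock block (64 mm square, 76 mm high, centre at y = -172 mm); between it and the compartments the catch, a steel bracket 106 mm high.
- pocket0 (a point): Centre of the floor of the compartment nearest the lock (rack y = -78 mm). Each compartment is open above, 74 mm (rack x) by 72 mm (rack y) inside, floor 6 mm above the counter, walls 6 mm thick with tops 30 mm above the counter.
- pocket1 (a point): Centre of the floor of the middle compartment (rack y = 0)
- pocket2 (a point): Centre of the floor of the compartment nearest the hinge (rack y = +78 mm)
- jar0_mid (a point): Small spice jar, white ceramic with a pale wooden lid of the same width: an upright cylinder 58 mm in diameter, 75 mm high, 0.15 to 0.31 kg. This point is its centre, 37.5 mm above its underside. All spice jars are alike; two or three of jar0 to jar3 are present, the others absent (None).
- jar1_mid (a point): Small spice jar, white ceramic with a pale wooden lid of the same width: an upright cylinder 58 mm in diameter, 75 mm high, 0.15 to 0.31 kg. This point is its centre, 37.5 mm above its underside. All spice jars are alike; two or three of jar0 to jar3 are present, the others absent (None).
- jar2_mid (a point): Small spice jar, white ceramic with a pale wooden lid of the same width: an upright cylinder 58 mm in diameter, 75 mm high, 0.15 to 0.31 kg. This point is its centre, 37.5 mm above its underside. All spice jars are alike; two or three of jar0 to jar3 are present, the others absent (None).
- jar3_mid (a point): Small spice jar, white ceramic with a pale wooden lid of the same width: an upright cylinder 58 mm in diameter, 75 mm high, 0.15 to 0.31 kg. This point is its centre, 37.5 mm above its underside. All spice jars are alike; two or three of jar0 to jar3 are present, the others absent (None).
- bar (a joint): Angle (rad) of the steel locking bar about its upright hinge: 0 closed, across the compartments in its catch; starts wide open at 1.35 to 1.7, pointing towards the robot; limits 0 and 1.8. Closes anticlockwise seen from above. Stays where it is left (about 1 N at the knob). 14 mm wide, 12 mm thick, top 100 mm above the counter, reaching 272 mm from the hinge.
- bar_hinge (a point): Point on the bar's upright hinge axis, 120 mm above the counter (rack x = 0, y = +142 mm)
- bar_knob (a point): Centre of the upright wooden knob on the bar: a round post 18 mm in diameter, 41 mm high, from 100 to 141 mm above the counter, 135 mm from the hinge axis; this point is 120 mm above the counter
- lock (a joint): Angle (rad) of the brass lock cylinder: starts at 0 to 0.15 (unlocked), grows clockwise seen from above, stop at 1.3 (locked). Stays where it is left (friction 0.06 N m). The key has up to about 0.2 rad of play in it. A flat steel tongue on it lies over the bar's tip when locked.
- slot (a point): Centre of the key slot's mouth in the top face of the lock cylinder (55 mm in diameter), 112 mm above the counter, on its upright axis. It turns with the cylinder: the slot is 18.6 mm long along this frame's x, 10.6 mm wide along its y, 32 mm deep. The key's blade goes straight down into it, either way round.
- key_bow (a point): Centre of the flat grip (bow) of the steel key: a plate 40 mm wide (x), 12 mm thick (y), 50 mm high. Key 86 mm long, 0.1 kg, upright in its stand, blade down. Under the bow a round collar (34 mm across, 6 mm thick, underside 31 mm below this point), then the blade, 30 mm long, 16.2 (x) by 8.2 mm (y), tapered over the last 7 mm. Fully home, the collar rests on the face round the hole.
- key_tip (a point): Tip of the key's blade, on its axis, 61 mm below the centre of the bow; same axes
- stand_hole (a point): Centre of the mouth of the round hole in the dark wooden key stand, a fixed block 70 mm square and 45 mm high: hole 21 mm in diameter, 38 mm deep, mouth 45 mm above the counter. The key goes in at any yaw until its collar rests on the block (its tip then 15 mm above the counter).
- glass_jar: Big glass swing-top jar, 90 mm in diameter, 150 mm high, origin under its centre; leave alone
- mug: Blue mug, 80 mm in diameter, 90 mm high, origin under its centre; leave alone
- spoon_rest: Orange spoon rest, a 94 mm dish 16 mm high with a flat tail, origin under the dish; leave alone
- scraper: Yellow plastic scraper lying flat, 110 by 85 mm, 8 mm thick; leave alone
- pin: Slim rolling pin, 300 mm long, on the rolling board; leave alone
- oil: Green glass oil bottle, 68 mm in diameter, 220 mm high, origin under its centre; leave alone
- sugar_tin: Metal tin, 104 mm in diameter, 118 mm high, origin under its centre; leave alone
There are look-alikes about, which are no part of the job. Leave any purple or yellow look-alike of the part that bears jar3_mid alone.

How it is judged:
By the outcome, as a careful person would: the job done as asked, in the order asked, and still so for the second after the job is handed in, with the robot touching nothing.
Of jar0, jar1, jar2, jar3 only 2 to 3 are there at a start; the rules pass over those that are not, and their reading is None.
At some moment in a run one of jar0, jar1, jar2, jar3 may be knocked a few centimetres aside while the robot is not near it.
It also fails if it takes over 210 s, if anything falls off the work surface, if the arm or the gripper's body presses on something with over 40 N, if the wrist force passes 120 N, or if a joint passes its speed limit or range.

## Robot

A 6-joint arm with a two-finger parallel gripper is mounted at the origin on the work surface. World frame = base frame: x ahead of the robot, y to its left, z up, the work surface at z = 0. Lengths are in m, angles in rad, forces in N, time in s.
With the tool pointing down it reaches from about 0.25 to 0.775 m from the base axis. Payload 4 kg.
Tool frame: the origin (TCP) lies midway between the tips of the shut fingers; the grasp point (between the pads) lies 19 mm behind it; z points along the fingers, x is the direction in which the jaws open and shut, and the axes are right-handed (so a half turn about z gives the same grasp; the last joint's range is limited). The gripper opens to 94 mm and grips with 3 to 60 N. Pads are 16 mm wide; open, the fingers measure 119 mm over their backs; the gripper's body (75 mm by 177 mm) begins 78 mm behind the grasp point.
Start: joints at [-1.218, 0.087, 1.371, -0, 1.684, -0.103], TCP at [0.242, -0.494, 0.206] pointing down, gripper open.
Joint ranges: [-3.1, 3.1], [-0.76, 2.03], [0.27, 2.55], [-1.08, 4.22], [0.17, 2.65], [-2.57, 2.57]. Speed limits (rad/s): [2.79, 2.79, 3.14, 3.14, 3.14, 3.14].

## Interface

Orientations are given as [roll, pitch, yaw] about the fixed x, y, z axes, in that order (R = Rz(yaw) Ry(pitch) Rx(roll)).
In Python, from bench import robot gives the robot as it stands.
- The arm moves only by the shell command python3 -m handwheel 'ROWS'. ROWS is a JSON object of lists of equal length, an entry for each row: "delta_pos": the shift along the tool's x, y, z in mm, a list of three; "rotation": the turn, a rotation vector about the tool's x, y, z in rad, a list of three; "claw": the closure, from -1 (fully open) to 1 (shut). In form: {"delta_pos": [[tx, ty, tz], ...], "rotation": [[wx, wy, wz], ...], "claw": [claw, ...]}. A call has exactly 8 rows; each row shifts and turns the commanded pose from where the row before left it, along the tool's axes as they then stand; what a row does not reach is not made up. A row lasts 1/8 s, in which the tool goes at most 62.5 mm and 10.7 degrees, less where a joint would pass 70% of its speed; a pose out of reach is approached as far as the arm can. A call with a gripper value outside its range is refused whole. The fingers move at their own pace and stop on an object; the grip force is fixed at half the most. Time passes only in rows, so rows that do not move let the fingers close, or fill a call up. It gives the time, the measured TCP pose, the force and the opening at its end, in the units of the state.
- robot.get_obs(): the state, without advancing time (a new reading comes with each control period).
- robot.snapshot(name): name is "scene" or "top" or "wrist"; returns a dict with "color" (400x640x3 uint8, red, green, blue), "intrinsics" (3x3 intrinsics, pixels), "eye" and "rotation" of the camera in the world. Camera axes: x right, y down, z forward; pixel columns grow to the right and rows downward; lengths in m; the calibration is good to about 2 mm. A picture is of the moment at which its call begins. There is no depth.
- robot.close_job(): hands the job in, once; it reports no verdict.
The state is a dict: "time": time; "joint_positions": joint angles; "qvel": joint speeds; "joint_torque": joint torques, N m; "tool_pos": TCP position; "ee_rot": TCP orientation; "wrist_force": force on the tool from outside, world axes, zero at the start; "wrist_torque": the same for the moment, N m; "width": finger opening in m.
Only numpy, scipy, OpenCV 4.12 (cv2) and the standard library are available. Lean on these libraries where they do the work, as an engineer would, in place of code of your own. Each camera call takes 0.05 s, during which the arm holds its last target.

## Working session

There is one attempt and no reset: what is moved stays moved. The work goes in short steps, Python scripts to look and compute and a shell command to move; the robot and the scene stay as the last step left them, time stands still between calls to the robot, and variables do not carry over. Pictures are saved under pics/ and viewed, and the job is handed in when it is done.

```bash
ls; mkdir -p pics; python3 - <<'E'
from bench import robot
import cv2
print(robot.get_obs())
for n in ["scene","top","wrist"]:
    s=robot.snapshot(n)
    cv2.imwrite(f"pics/{n}0.png",s["color"][:,:,::-1])
    print(n,s["intrinsics"],s["eye"],s["rotation"])
E
```

```text
pics
{'time': 0.0, 'joint_positions': array([-1.21811049e+00,  8.79488027e-02,  1.37223925e+00,  1.26616862e-05,
        1.68362280e+00, -1.03089626e-01]), 'qvel': array([-0.00053246, -0.00102102,  0.00057157, -0.00028698,  0.00087588,
        0.00018056]), 'joint_torque': array([ 3.71119240e-04, -3.40184212e+01, -3.02423537e+01,  7.16995192e-02,
        3.31083569e-02, -1.71388774e-04]), 'tool_pos': array([ 0.24189961, -0.49333011,  0.2043152 ]), 'ee_rot': array([-3.14135187e+00,  2.20512914e-03, -1.11501919e+00]), 'wrist_force': array([-0.10127806,  0.21293255,  0.15018122]), 'wrist_torque': array([ 0.007683  , -0.0199447 ,  0.03016321]), 'width': 0.09355860498180313}
scene [[419.34217859   0.         312.92434276]
 [  0.         419.34217859 204.91933506]
 [  0.           0.           1.        ]] [ 1.16180167 -0.77208102  0.83153556] [-2.24793983 -0.0081732   0.74505269]
top [[459.65638995   0.         318.71192685]
 [  0.         459.65638995 193.21845886]
 [  0.           0.           1.        ]] [ 0.3338778  -0.12781414  1.50692677] [-2.98573811  0.01110556 -1.56816824]
wrist [[343.95269585   0.         321.53574446]
 [  0.         343.95269585 200.18037686]
 [  0.           0.           1.        ]] [ 0.31630571 -0.45875163  0.38516225] [ 2.86039364e+00  1.42062155e-03 -1.11407695e+00]
```

View pics/top0.png

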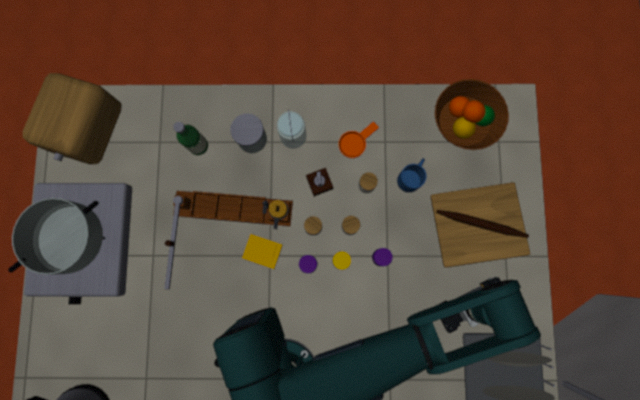

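View pics/scene0.png

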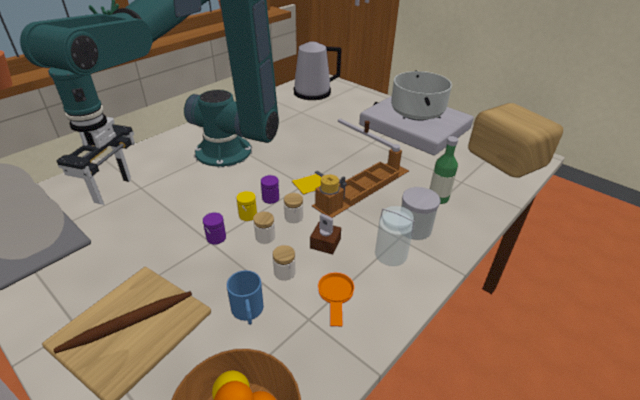

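View pics/wrist0.png

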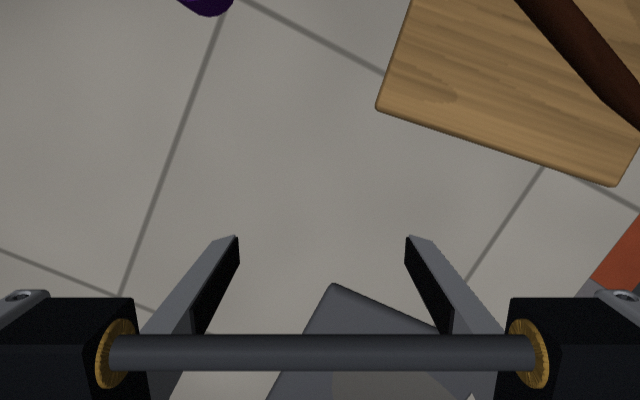

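```bash
cat > h.py <<'E'
import numpy as np, cv2
from scipy.spatial.transform import Rotation as R
from bench import robot
def snap(name,save=None):
    s=robot.snapshot(name)
    if save: cv2.imwrite(f"pics/{save}.png",s["color"][:,:,::-1])
    s["K"]=np.array(s["intrinsics"]); s["R"]=R.from_euler('xyz',s["rotation"]).as_matrix() if np.ndim(s["rotation"])==1 else np.array(s["rotation"])
    s["eye"]=np.array(s["eye"]); s["hsv"]=cv2.cvtColor(s["color"],cv2.COLOR_RGB2HSV); return s
def ray(s,uv):
    d=s["R"]@np.linalg.inv(s["K"])@np.array([uv[0],uv[1],1.]); return s["eye"],d/np.linalg.norm(d)
def plane(s,uv,z):
    e,d=ray(s,uv); return e+d*(z-e[2])/d[2]
def proj(s,p):
    q=s["K"]@(s["R"].T@(np.asarray(p)-s["eye"])); return q[:2]/q[2]
def two(s1,u1,s2,u2):
    A=np.zeros((3,3));b=np.zeros(3)
    for s,u in((s1,u1),(s2,u2)):
        e,d=ray(s,u);P=np.eye(3)-np.outer(d,d);A+=P;b+=P@e
    x=np.linalg.solve(A,b); return x
def crop(s,name,u0,u1,v0,v1,k):
    c=s["color"][v0:v1,u0:u1,::-1]; c=cv2.resize(c,None,fx=k,fy=k,interpolation=cv2.INTER_CUBIC)
    cv2.imwrite(f"pics/{name}.png",c)
def go(pos,yaw=None):
    """tool-frame delta (mm) and turn to a tool-down target; yaw as in ee_rot of a pose [pi,0,yaw]"""
    o=robot.get_obs(); Rt=R.from_euler('xyz',o["ee_rot"])
    d=Rt.inv().apply(np.asarray(pos)-o["tool_pos"])*1000
    print("t",round(o["time"],2),"pos",o["tool_pos"].round(4),"rot",o["ee_rot"].round(3),"w",round(o["width"],4),"F",o["wrist_force"].round(1))
    print("delta mm",d.round(1), "dist",round(np.linalg.norm(d),1))
    if yaw is not None:
        r=(Rt.inv()*R.from_euler('xyz',[np.pi,0,yaw])).as_rotvec(); print("rotvec",r.round(3),"rows>=",round(np.linalg.norm(r)/0.1867,1))
E
python3 - <<'E'
from h import *
s=snap("top"); c=snap("scene")
crop(s,"topA",150,420,130,300,2.9); crop(c,"scA",180,440,110,290,3)
crop(s,"topB",225,425,150,290,4)
E
```

```text
(no output)
```

View pics/topA.png

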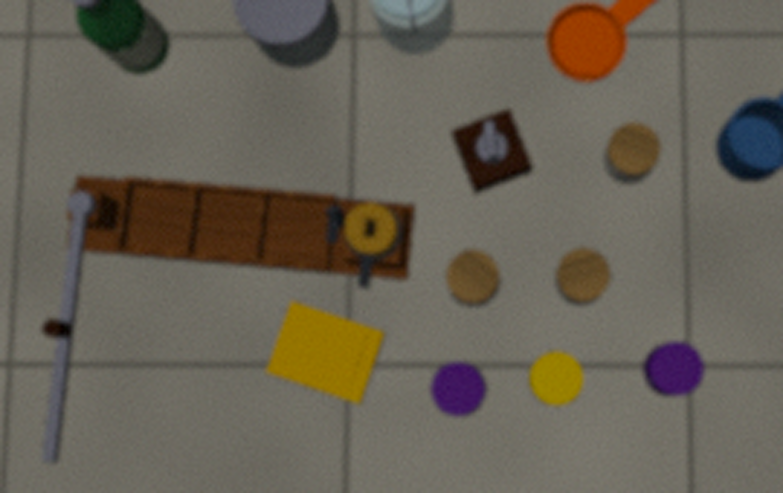

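View pics/scA.png

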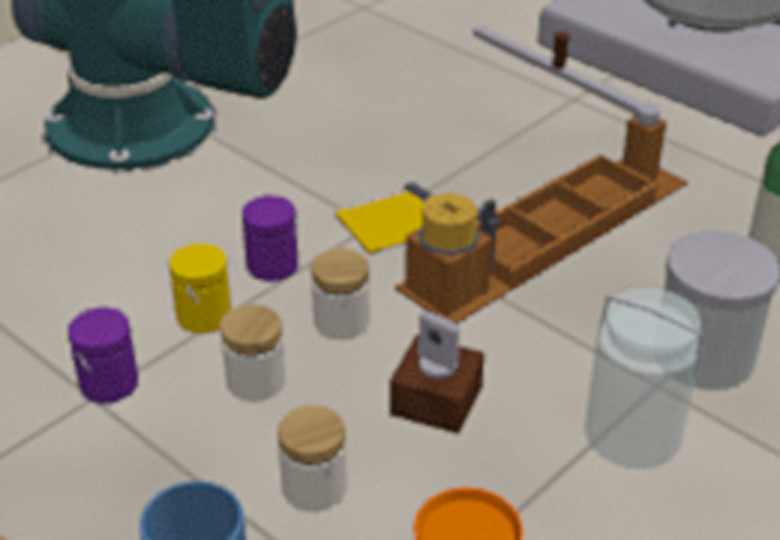

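View pics/topB.png

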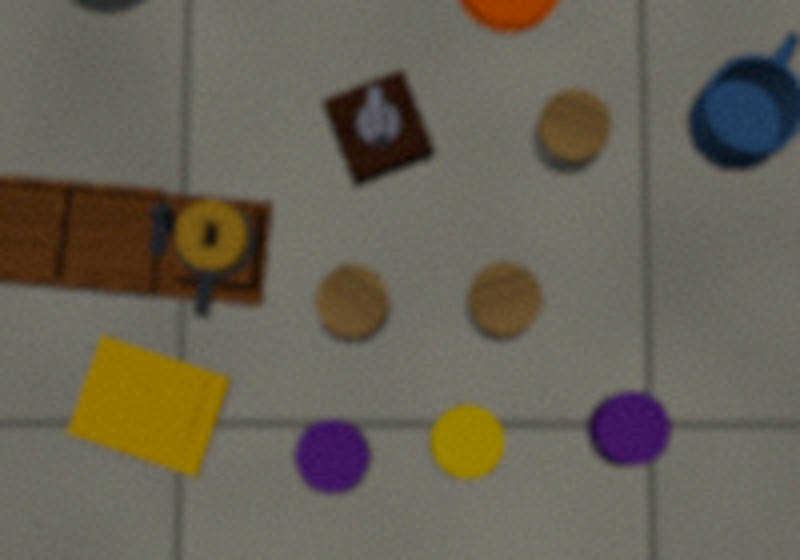

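```bash
cat >> h.py <<'E'
def blobs(s,lo,hi,box=None,amin=60):
    m=cv2.inRange(s["hsv"],np.array(lo),np.array(hi))
    if box: 
        k=np.zeros_like(m);u0,u1,v0,v1=box;k[v0:v1,u0:u1]=255;m&=k
    n,_,st,ce=cv2.connectedComponentsWithStats(m)
    return m,[(ce[i].round(1),st[i]) for i in range(1,n) if st[i][4]>=amin]
E
python3 - <<'E'
from h import *
s=snap("top"); c=snap("scene")
for p in [(368,181),(313,225),(350,225),(277,207),(277,209),(230,210),(319,190),(318,178),(340,260),(170,260),(169,243),(276,227),(180,203)]: print(p,s["hsv"][p[1],p[0]],s["color"][p[1],p[0]])
print("scene")
for p in [(293,200),(264,218),(284,255),(329,182),(360,190),(325,235),(326,226)]: print(p,c["hsv"][p[1],p[0]],c["color"][p[1],p[0]])
E
```

```text
(368, 181) [ 17 156  93] [93 69 36]
(313, 225) [ 19 149  89] [89 70 37]
(350, 225) [ 18 143  93] [93 73 41]
(277, 207) [ 19 191  36] [36 26  9]
(277, 209) [ 14 159  32] [32 21 12]
(230, 210) [ 11 197  70] [70 36 16]
(319, 190) [  8 184  43] [43 20 12]
(318, 178) [111  26  99] [89 92 99]
(340, 260) [ 25 255 152] [152 127   0]
(170, 260) [116  21  95] [87 88 95]
(169, 243) [  8 183  32] [32 15  9]
(276, 227) [75 20 51] [47 51 49]
(180, 203) [130  15  50] [48 47 50]
scene
(293, 200) [ 18 115 155] [155 128  85]
(264, 218) [ 18 118 154] [154 126  83]
(284, 255) [ 18 116 156] [156 128  85]
(329, 182) [ 22 177 176] [176 144  54]
(360, 190) [ 14 185  77] [77 47 21]
(325, 235) [163  23  98] [98 89 94]
(326, 226) [135  10 100] [ 98  96 100]
```

```bash
python3 - <<'E'
from h import *
s=snap("top"); c=snap("scene")
m,b=blobs(s,(14,110,65),(23,190,140),(295,395,160,245))
L=[]
for ce,st in b: print("lid top",ce,st[2:],plane(s,ce,.075).round(4)); L.append(ce)
m,b=blobs(c,(14,80,110),(22,150,220),(240,310,185,270))
for ce,st in b: print("lid scene",ce,st)
for ce in L: print("proj", proj(c,np.r_[plane(s,ce,.075)[:2],.075]).round(1), proj(c,np.r_[plane(s,ce,.075)[:2],.062]).round(1))
# rack base outline
m,b=blobs(s,(7,140,30),(14,240,110),(170,297,185,232),200)
for ce,st in b: print("rack",ce,st)
cs,_=cv2.findContours(m,0,2); k=max(cs,key=cv2.contourArea); r=cv2.boxPoints(cv2.minAreaRect(k)); print(r)
for q in r: print(q.round(1),plane(s,q,.006).round(4))
m,b=blobs(s,(20,200,60),(27,255,200),(260,295,190,225),30)
for ce,st in b: print("cyl",ce,st, plane(s,ce,.112).round(4))
k=max(cv2.findContours(m,0,2)[0],key=cv2.contourArea);ce,rad=cv2.minEnclosingCircle(k);print(ce,rad,plane(s,ce,.112), plane(s,(ce[0]+rad,ce[1]),.112))
m,b=blobs(c,(20,120,100),(27,255,255),(305,345,165,195),30)
for ce,st in b: print("cyl scene",ce,st, plane(c,ce,.112).round(4))
# stand
m,b=blobs(s,(0,120,15),(14,230,60),(300,340,160,200),60)
k=max(cv2.findContours(m,0,2)[0],key=cv2.contourArea); print("stand",cv2.minAreaRect(k)); 
for q in cv2.boxPoints(cv2.minAreaRect(k)): print(q,plane(s,q,.045).round(4))
E
```

```text
lid top [368.2 181. ] [ 17  17 228] [ 0.5981 -0.2678  0.075 ]
lid top [312.7 225.1] [ 17  17 231] [ 0.4581 -0.0928  0.075 ]
lid top [350.6 224.4] [ 17  18 236] [ 0.4605 -0.211   0.075 ]
lid scene [293.1 198.8] [284 193  19  12 186]
lid scene [263.3 218.3] [253 212  21  13 228]
lid scene [283.6 253.4] [273 246  22  16 288]
proj [281.8 251.3] [282. 255.]
proj [291.6 197.3] [291.7 200.7]
proj [262.1 216.6] [262.4 220.1]
rack [225.1 207.2] [ 177  192   97   32 1917]
[[174.98125 215.21574]
 [177.17638 189.97185]
 [275.04504 198.48216]
 [272.8499  223.72606]]
[175.  215.2] [0.496  0.3625 0.006 ]
[177.2 190. ] [0.5802 0.3595 0.006 ]
[275.  198.5] [0.552  0.0337 0.006 ]
[272.8 223.7] [0.4684 0.0394 0.006 ]
cyl [277.2 208.4] [269 201  18  16 212] [0.5059 0.0151 0.112 ]
(277.17742919921875, 208.3709716796875) 8.84506607055664 [0.50599464 0.0152093  0.112     ] [ 0.50602866 -0.01187452  0.112     ]
cyl scene [321.2 183. ] [305 173  34  21 535] [ 0.5074 -0.0182  0.112 ]
stand ((319.27587890625, 181.18963623046875), (20.98357391357422, 19.683706283569336), 68.19859313964844)
[306.2414  175.10342] [ 0.623  -0.0704  0.045 ]
[324.51727 167.79309] [ 0.6472 -0.1296  0.045 ]
[332.31036 187.27585] [ 0.583  -0.1548  0.045 ]
[314.0345  194.58618] [ 0.5591 -0.0959  0.045 ]
```

```bash
python3 -m handwheel '{"delta_pos":[[0,0,0],[0,0,0],[0,0,0],[0,0,0],[0,0,0],[0,0,0],[0,0,0],[0,0,0]],"rotation":[[0,0,-0.16],[0,0,-0.16],[0,0,-0.16],[0,0,-0.16],[0,0,-0.16],[0,0,-0.16],[0,0,-0.155],[0,0,0]],"claw":[-1,-1,-1,-1,-1,-1,-1,-1]}'; python3 -c "
from h import *
go((.458,-.093,.16),0)"
```

```text
time: 1.45
tool_pos: [0.2421, -0.4939, 0.2055]
ee_rot: [3.141, -0.0, -0.002]
wrist_force: [0.4, -0.0, 0.7]
width: 0.0937
t 1.45 pos [ 0.2421 -0.4939  0.2055] rot [ 3.141e+00 -0.000e+00 -2.000e-03] w 0.0937 F [ 0.4 -0.   0.7]
delta mm [ 215.2 -401.3   45.5] dist 457.6
rotvec [ 0.    -0.    -0.002] rows>= 0.0
```

```bash
python3 -m handwheel '{"delta_pos":[[20,-37,4],[30,-56,6],[30,-56,6],[30,-56,6],[30,-56,6],[30,-56,6],[30,-56,6],[15,-28,5]],"rotation":[[0,0,0],[0,0,0],[0,0,0],[0,0,0],[0,0,0],[0,0,0],[0,0,0],[0,0,0]],"claw":[-1,-1,-1,-1,-1,-1,-1,-1]}'; python3 -c "
from h import *
s=snap('top','top1');w=snap('wrist','wrist1')
m,b=blobs(s,(14,110,65),(23,190,140),(295,395,160,245))
for ce,st in b: print(ce,st,plane(s,ce,.075))
go((.458,-.093,.036))"
```

```text
time: 2.45
tool_pos: [0.4543, -0.097, 0.1612]
ee_rot: [-3.141, -0.001, 0.0]
wrist_force: [0.1, -0.4, -0.4]
width: 0.0938
[368.2 181.1] [360 173  17  17 229] [ 0.59778401 -0.26775363  0.075     ]
[350.7 224.5] [343 216  17  18 235] [ 0.46020679 -0.21131954  0.075     ]
t 2.55 pos [ 0.4539 -0.0971  0.1606] rot [-3.14e+00  1.00e-03  3.00e-03] w 0.0942 F [ 0.3 -0.3  0.1]
delta mm [  4.2  -3.9 124.6] dist 124.8
```

View pics/wrist1.png

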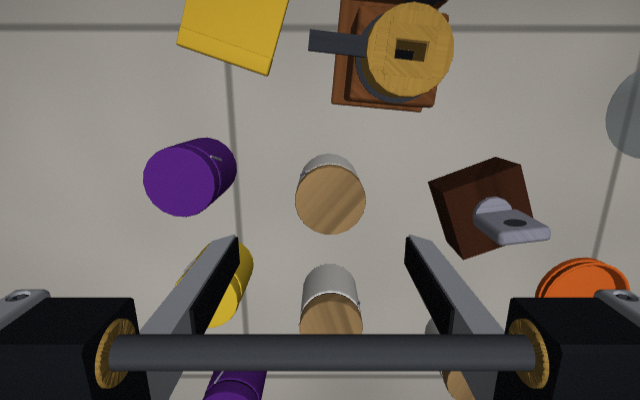

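```bash
python3 -c "
from h import *
w=snap('wrist')
print(w['eye'],w['rotation'])
o=robot.get_obs()
print(proj(w,o['tool_pos']),proj(w,(.458,-.093,.075)),proj(w,(.46,-.211,.075)))
for u in [(330,200),(331,325)]: print(plane(w,u,.075))
m,b=blobs(w,(12,60,60),(23,200,255),(280,380,140,340),200)
for ce,st in b: print(ce,st,plane(w,ce,.075))
"
```

```text
[ 0.45527071 -0.01684666  0.34143363] [2.86065773e+00 2.54406212e-04 3.61049269e-03]
[317.93532189 250.48947665] [324.66628    199.32049252] [326.08303449 325.28195615]
[ 0.46230298 -0.09355385  0.075     ]
[ 0.46442566 -0.21068794  0.075     ]
[331.3 196.1] [ 297  161   70   71 3902] [ 0.46331346 -0.09028919  0.075     ]
[331.8 314.7] [ 301  290   63   45 2337] [ 0.46501915 -0.20000561  0.075     ]
```

```bash
python3 -m handwheel '{"delta_pos":[[3,-2,20],[3,-3,30],[0,0,30],[0,0,30],[0,0,14],[0,0,0],[0,0,0],[0,0,0]],"rotation":[[0,0,0],[0,0,0],[0,0,0],[0,0,0],[0,0,0],[0,0,0],[0,0,0],[0,0,0]],"claw":[-1,-1,-1,-1,-1,1,1,1]}';  python3 -m handwheel '{"delta_pos":[[0,0,0],[0,0,0],[0,0,-10],[0,0,-20],[0,0,-30],[0,0,-30],[0,0,-30],[0,0,-10]],"rotation":[[0,0,0],[0,0,0],[0,0,0],[0,0,0],[0,0,0],[0,0,0],[0,0,0],[0,0,0]],"claw":[1,1,1,1,1,1,1,1]}'; python3 -c "
from h import *
go((.5275,.264,.17),0)
w=snap('wrist','wrist2')"
```

```text
time: 3.6
tool_pos: [0.4605, -0.0953, 0.0387]
ee_rot: [3.141, -0.003, -0.0]
wrist_force: [0.5, -0.2, -0.4]
width: 0.0672
time: 4.6
tool_pos: [0.46, -0.095, 0.1693]
ee_rot: [3.14, -0.003, 0.0]
wrist_force: [0.6, -1.1, -0.6]
width: 0.0578
t 4.6 pos [ 0.46   -0.095   0.1693] rot [ 3.14e+00 -3.00e-03  0.00e+00] w 0.0578 F [ 0.6 -1.1 -0.6]
delta mm [  67.5 -359.    -0.9] dist 365.3
rotvec [ 0.001 -0.003  0.   ] rows>= 0.0
```

View pics/wrist2.png

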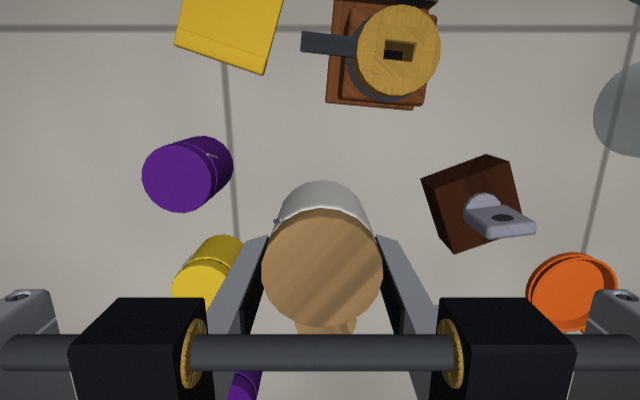

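```bash
python3 -m handwheel '{"delta_pos":[[5,-25,0],[10,-50,0],[10,-55,0],[10,-55,0],[10,-55,0],[10,-55,0],[8,-45,0],[4,-18,0]],"rotation":[[0,0,0],[0,0,0],[0,0,0],[0,0,0],[0,0,0],[0,0,0],[0,0,0],[0,0,0]],"claw":[1,1,1,1,1,1,1,1]}'; python3 -c "
from h import *
go((.5275,.264,.05),0)
w=snap('wrist','wrist3'); s=snap('top','top3'); crop(s,'top3',150,400,130,300,3.1)"
```

```text
time: 5.65
tool_pos: [0.5253, 0.2651, 0.1648]
ee_rot: [3.14, 0.004, 0.003]
wrist_force: [0.6, -0.5, -2.4]
width: 0.0571
t 5.65 pos [0.5253 0.2651 0.1648] rot [3.14e+00 4.00e-03 3.00e-03] w 0.0571 F [ 0.6 -0.5 -2.4]
delta mm [  2.6   1.  114.8] dist 114.9
rotvec [0.001 0.004 0.003] rows>= 0.0
```

View pics/wrist3.png

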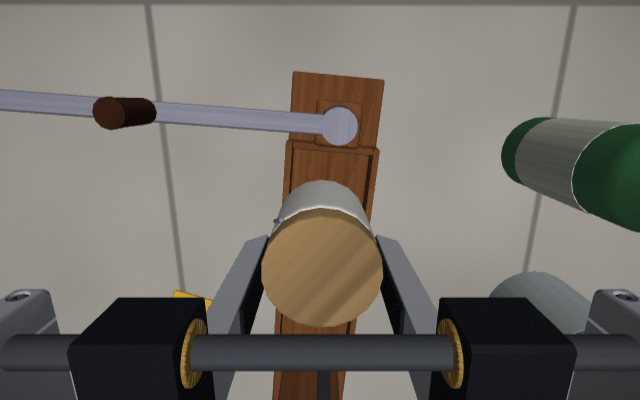

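View pics/top3.png

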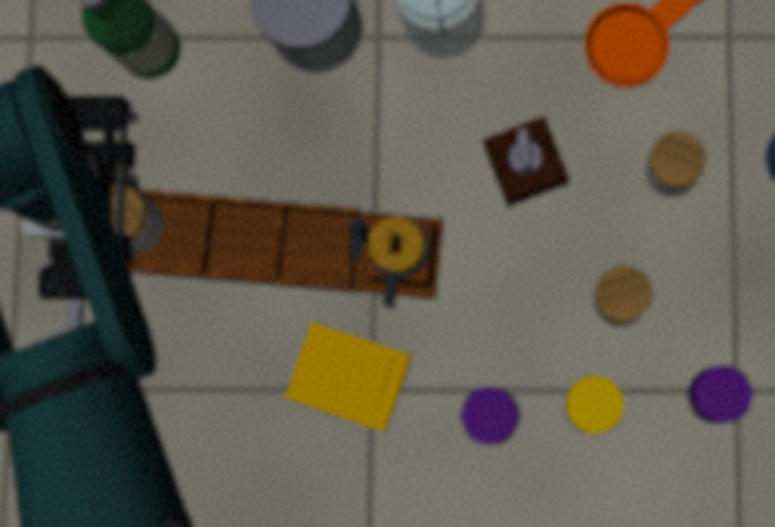

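```bash
python3 -c "
from h import *
w=snap('wrist','w4')
crop(w,'w4',250,420,60,260,3)
for u in [(287,143),(378,152),(339,125),(294,72),(384,81)]: print(u,plane(w,u,.03).round(4),plane(w,u,.1).round(4), plane(w,u,.006).round(4))
a=-.086;s0=np.array([.506,.015])
for y in (-78,0,78,114,142): 
  p=s0+(y+172)/1000*np.array([-np.sin(a),np.cos(a)]); print(y,p.round(4))
"
```

```text
(287, 143) [0.4953 0.307  0.03  ] [0.5024 0.3154 0.1   ] [0.4928 0.3041 0.006 ]
(378, 152) [0.5787 0.2991 0.03  ] [0.5673 0.3092 0.1   ] [0.5826 0.2956 0.006 ]
(339, 125) [0.5424 0.3232 0.03  ] [0.5391 0.328  0.1   ] [0.5436 0.3216 0.006 ]
(294, 72) [0.5028 0.3679 0.03  ] [0.5083 0.3628 0.1   ] [0.501  0.3697 0.006 ]
(384, 81) [0.5809 0.3608 0.03  ] [0.569  0.3572 0.1   ] [0.5849 0.362  0.006 ]
-78 [0.5141 0.1087]
0 [0.5208 0.1864]
78 [0.5275 0.2641]
114 [0.5306 0.2999]
142 [0.533  0.3278]
```

View pics/w4.png

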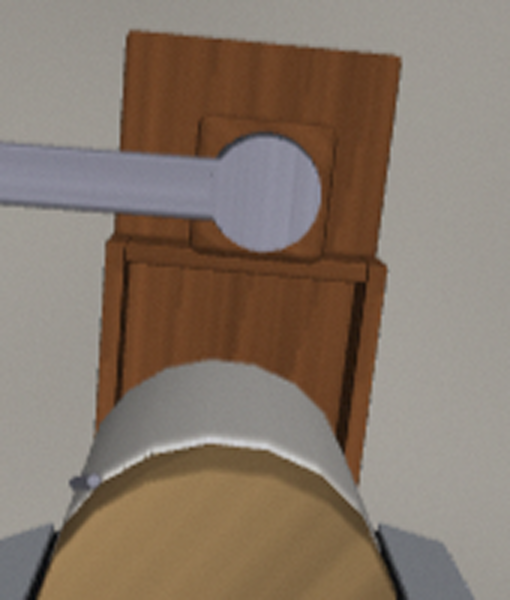

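```bash
python3 -m handwheel '{"delta_pos":[[2,1,15],[2,1,25],[0,0,25],[0,0,20],[0,0,15],[0,0,10],[0,0,5],[0,0,0]],"rotation":[[0,0,0],[0,0,0],[0,0,0],[0,0,0],[0,0,0],[0,0,0],[0,0,0],[0,0,0]],"claw":[1,1,1,1,1,1,1,1]}'; python3 -c "
from h import *
go((.5275,.264,.0425),0)
w=snap('wrist','wrist5')"
```

```text
time: 6.8
tool_pos: [0.5305, 0.2611, 0.0523]
ee_rot: [3.141, -0.0, -0.0]
wrist_force: [0.0, 0.1, -1.2]
width: 0.0577
t 6.8 pos [0.5305 0.2611 0.0523] rot [ 3.141 -0.    -0.   ] w 0.0577 F [ 0.   0.1 -1.2]
delta mm [-3.  -2.9  9.8] dist 10.6
rotvec [ 0. -0. -0.] rows>= 0.0
```

View pics/wrist5.png

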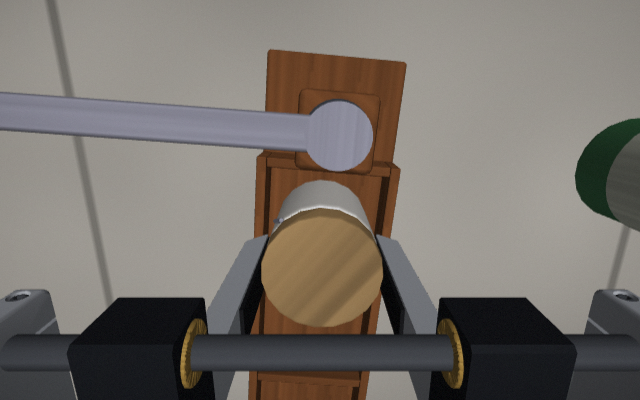

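```bash
python3 -m handwheel '{"delta_pos":[[-1,-1,5],[0,0,4],[0,0,0],[0,0,0],[0,0,0],[0,0,0],[0,0,0],[0,0,0]],"rotation":[[0,0,0],[0,0,0],[0,0,0],[0,0,0],[0,0,0],[0,0,0],[0,0,0],[0,0,0]],"claw":[1,1,1,1,-1,-1,-1,-1]}';python3 -m handwheel '{"delta_pos":[[0,0,0],[0,0,-15],[0,0,-30],[0,0,-40],[0,0,-30],[0,0,-5],[0,0,0],[0,0,0]],"rotation":[[0,0,0],[0,0,0],[0,0,0],[0,0,0],[0,0,0],[0,0,0],[0,0,0],[0,0,0]],"claw":[-1,-1,-1,-1,-1,-1,-1,-1]}'; python3 -c "
from h import *
w=snap('wrist','wrist6'); s=snap('top'); m,b=blobs(s,(14,110,65),(23,190,140),(295,395,160,245))
for ce,st in b: print(ce,st,plane(s,ce,.075))
go((.460,-.211,.16),0)"
```

```text
time: 7.85
tool_pos: [0.5294, 0.2621, 0.0429]
ee_rot: [3.141, 0.0, -0.0]
wrist_force: [0.3, -0.8, 0.4]
width: 0.0927
time: 8.85
tool_pos: [0.5285, 0.2619, 0.1612]
ee_rot: [3.14, 0.003, -0.0]
wrist_force: [-0.3, -0.1, -0.0]
width: 0.0939
[368.1 181. ] [360 173  17  17 227] [ 0.59810534 -0.26744222  0.075     ]
[350.7 224.5] [343 216  17  18 237] [ 0.46020679 -0.21131954  0.075     ]
t 8.95 pos [0.5286 0.2619 0.1613] rot [ 3.14e+00  3.00e-03 -0.00e+00] w 0.0942 F [0.2 0.5 0.1]
delta mm [-68.6 472.9   2.1] dist 477.9
rotvec [ 0.001  0.003 -0.   ] rows>= 0.0
```

View pics/wrist6.png

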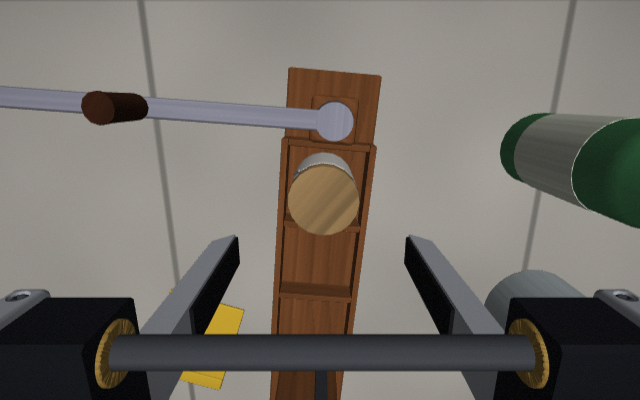

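```bash
python3 -m handwheel '{"delta_pos":[[-6,40,0],[-9,61,0],[-9,61,0],[-9,61,0],[-9,61,0],[-9,61,0],[-9,61,0],[-5,40,0]],"rotation":[[0,0,0],[0,0,0],[0,0,0],[0,0,0],[0,0,0],[0,0,0],[0,0,0],[0,0,0]],"claw":[-1,-1,-1,-1,-1,-1,-1,-1]}'; python3 -c "
from h import *
w=snap('wrist','wrist7')
m,b=blobs(w,(12,60,60),(23,200,255),(280,380,140,340),200)
for ce,st in b: print(ce,st,plane(w,ce,.075))
go((.461,-.211,.0365),0)"
```

```text
time: 9.95
tool_pos: [0.4632, -0.1862, 0.1623]
ee_rot: [-3.141, 0.001, -0.002]
wrist_force: [-0.4, 0.9, -0.2]
width: 0.0942
[322.3 229.6] [ 289  196   68   68 3618] [ 0.46529973 -0.20882873  0.075     ]
t 10.0 pos [ 0.4626 -0.1902  0.1621] rot [ 3.138e+00  2.000e-03 -6.000e-03] w 0.0939 F [ 0.  -3.   0.6]
delta mm [ -1.2  20.4 125.7] dist 127.4
rotvec [ 0.004  0.002 -0.006] rows>= 0.0
```

View pics/wrist7.png

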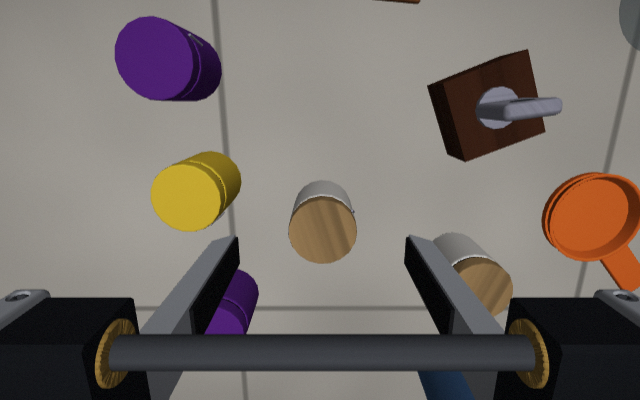

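```bash
python3 -m handwheel '{"delta_pos":[[0,12,20],[0,7,30],[0,0,30],[0,0,30],[0,0,16],[0,0,0],[0,0,0],[0,0,0]],"rotation":[[0,0,0],[0,0,0],[0,0,0],[0,0,0],[0,0,0],[0,0,0],[0,0,0],[0,0,0]],"claw":[-1,-1,-1,-1,-1,-1,1,1]}';  python3 -m handwheel '{"delta_pos":[[0,0,0],[0,0,0],[0,0,0],[0,0,-20],[0,0,-40],[0,0,-40],[0,0,-30],[0,0,-5]],"rotation":[[0,0,0],[0,0,0],[0,0,0],[0,0,0],[0,0,0],[0,0,0],[0,0,0],[0,0,0]],"claw":[1,1,1,1,1,1,1,1]}'; python3 -c "
from h import *
go((.5215,.185,.17),0)
w=snap('wrist','wrist8')"
```

```text
time: 11.0
tool_pos: [0.4654, -0.2033, 0.0387]
ee_rot: [3.14, -0.003, 0.0]
wrist_force: [-0.0, 0.7, -0.8]
width: 0.0774
time: 12.0
tool_pos: [0.4655, -0.2033, 0.1741]
ee_rot: [3.14, -0.004, 0.0]
wrist_force: [-0.2, 0.5, -2.4]
width: 0.0572
t 12.0 pos [ 0.4655 -0.2033  0.1741] rot [ 3.14  -0.004  0.   ] w 0.0572 F [-0.2  0.5 -2.4]
delta mm [  56.  -388.3    3.5] dist 392.3
rotvec [ 0.002 -0.004  0.   ] rows>= 0.0
```

View pics/wrist8.png

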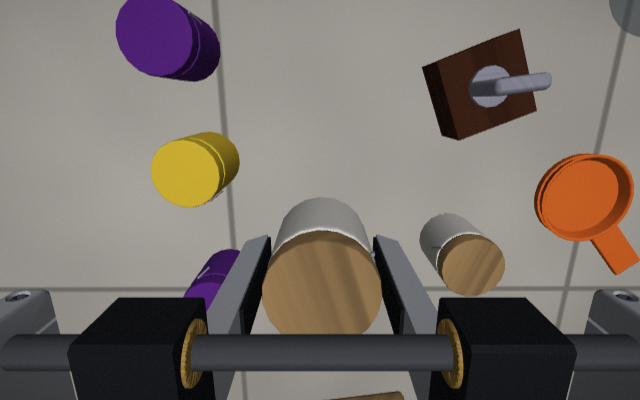

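```bash
python3 -m handwheel '{"delta_pos":[[5,-30,0],[8,-55,0],[8,-60,0],[8,-60,0],[8,-60,0],[8,-60,0],[7,-50,0],[4,-20,0]],"rotation":[[0,0,0],[0,0,0],[0,0,0],[0,0,0],[0,0,0],[0,0,0],[0,0,0],[0,0,0]],"claw":[1,1,1,1,1,1,1,1]}'; python3 -m handwheel '{"delta_pos":[[0,0,10],[0,0,20],[0,0,25],[0,0,20],[0,0,15],[0,0,10],[0,0,5],[0,0,0]],"rotation":[[0,0,0],[0,0,0],[0,0,0],[0,0,0],[0,0,0],[0,0,0],[0,0,0],[0,0,0]],"claw":[1,1,1,1,1,1,1,1]}';python3 -c "
from h import *
go((.5215,.193,.043),0)
w=snap('wrist','wrist9')"
```

```text
time: 13.05
tool_pos: [0.519, 0.1946, 0.1691]
ee_rot: [3.141, 0.005, 0.003]
wrist_force: [-0.0, -0.3, -2.5]
width: 0.0577
time: 14.05
tool_pos: [0.5205, 0.1921, 0.0672]
ee_rot: [3.141, -0.0, -0.0]
wrist_force: [-1.0, 0.0, -3.1]
width: 0.0571
t 14.05 pos [0.5205 0.1921 0.0672] rot [ 3.141 -0.    -0.   ] w 0.0571 F [-1.   0.  -3.1]
delta mm [ 1.  -0.9 24.2] dist 24.3
rotvec [ 0. -0. -0.] rows>= 0.0
```

View pics/wrist9.png

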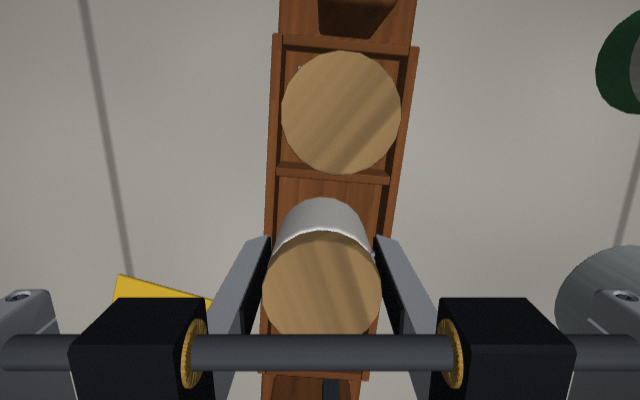

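```bash
python3 -m handwheel '{"delta_pos":[[1,-1,8],[0,0,8],[0,0,5],[0,0,3],[0,0,0],[0,0,0],[0,0,0],[0,0,0]],"rotation":[[0,0,0],[0,0,0],[0,0,0],[0,0,0],[0,0,0],[0,0,0],[0,0,0],[0,0,0]],"claw":[1,1,1,1,1,1,1,1]}';python3 -c "
from h import *
go((.5215,.193,.043),0)
w=snap('wrist','wrist10')"
```

```text
time: 15.1
tool_pos: [0.5211, 0.1932, 0.0438]
ee_rot: [3.141, 0.0, 0.0]
wrist_force: [-4.8, -1.3, 5.1]
width: 0.0573
t 15.1 pos [0.5211 0.1932 0.0438] rot [3.141 0.    0.   ] w 0.0573 F [-4.8 -1.3  5.1]
delta mm [0.4 0.2 0.8] dist 0.9
rotvec [0. 0. 0.] rows>= 0.0
```

View pics/wrist10.png

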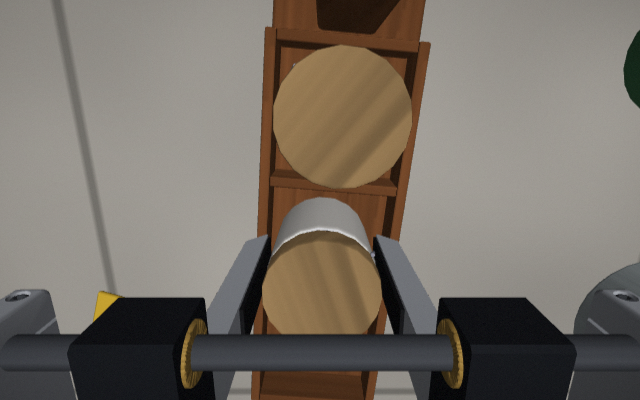

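```bash
python3 -m handwheel '{"delta_pos":[[0,0,0],[0,0,0],[0,0,0],[0,0,-10],[0,0,-30],[0,0,-40],[0,0,-30],[0,0,-5]],"rotation":[[0,0,0],[0,0,0],[0,0,0],[0,0,0],[0,0,0],[0,0,0],[0,0,0],[0,0,0]],"claw":[-1,-1,-1,-1,-1,-1,-1,-1]}'; python3 -c "
from h import *
w=snap('wrist','wrist11'); s=snap('top'); m,b=blobs(s,(14,110,65),(23,190,140),(295,395,160,245))
for ce,st in b: print(ce,st,plane(s,ce,.075))
go((.600,-.267,.16),0)"
```

```text
time: 16.15
tool_pos: [0.5232, 0.1937, 0.1618]
ee_rot: [-3.14, -0.007, 0.0]
wrist_force: [-0.1, 0.3, -0.4]
width: 0.0938
[368.2 181. ] [360 173  17  17 228] [ 0.59810553 -0.26775815  0.075     ]
t 16.25 pos [0.5217 0.1933 0.1586] rot [-3.141e+00 -1.000e-03  0.000e+00] w 0.094 F [-0.3  0.8 -0.8]
delta mm [ 78.3 460.3  -1.4] dist 466.9
rotvec [-0.    -0.001  0.   ] rows>= 0.0
```

View pics/wrist11.png

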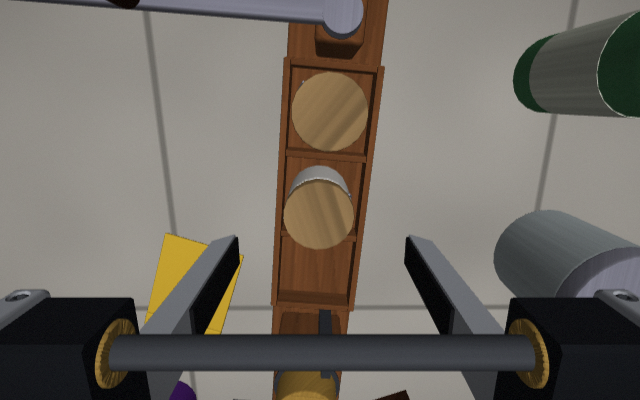

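```bash
python3 -m handwheel '{"delta_pos":[[8,40,0],[10,60,0],[10,60,0],[10,60,0],[10,60,0],[10,60,0],[10,60,0],[6,40,0]],"rotation":[[0,0,0],[0,0,0],[0,0,0],[0,0,0],[0,0,0],[0,0,0],[0,0,0],[0,0,0]],"claw":[-1,-1,-1,-1,-1,-1,-1,-1]}'; python3 -m handwheel '{"delta_pos":[[2,15,0],[0,5,0],[0,0,0],[0,0,0],[0,0,0],[0,0,0],[0,0,0],[0,0,0]],"rotation":[[0,0,0],[0,0,0],[0,0,0],[0,0,0],[0,0,0],[0,0,0],[0,0,0],[0,0,0]],"claw":[-1,-1,-1,-1,-1,-1,-1,-1]}'; python3 -c "
from h import *
w=snap('wrist','wrist12')
m,b=blobs(w,(12,60,60),(23,200,255),(280,380,140,340),200)
for ce,st in b: print(ce,st,plane(w,ce,.075))
go((.600,-.267,.0365),0)"
```

```text
time: 17.25
tool_pos: [0.5943, -0.2492, 0.1551]
ee_rot: [-3.14, 0.004, -0.002]
wrist_force: [0.3, 0.5, 0.6]
width: 0.0938
time: 18.25
tool_pos: [0.5974, -0.2667, 0.1583]
ee_rot: [3.142, -0.0, 0.0]
wrist_force: [-0.1, 0.2, -0.4]
width: 0.0941
[327.  203.8] [ 292  169   71   70 3923] [ 0.60338128 -0.26586503  0.075     ]
t 18.3 pos [ 0.5974 -0.2668  0.1582] rot [ 3.142 -0.    -0.   ] w 0.0942 F [-0.6  1.1  0.7]
delta mm [  2.6   0.2 121.7] dist 121.8
rotvec [ 0. -0. -0.] rows>= 0.0
```

View pics/wrist12.png

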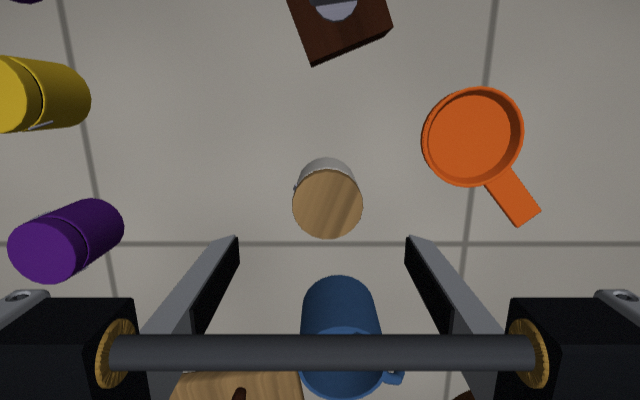

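```bash
python3 -m handwheel '{"delta_pos":[[3,0,20],[0,0,30],[0,0,30],[0,0,30],[0,0,11],[0,0,0],[0,0,0],[0,0,0]],"rotation":[[0,0,0],[0,0,0],[0,0,0],[0,0,0],[0,0,0],[0,0,0],[0,0,0],[0,0,0]],"claw":[-1,-1,-1,-1,-1,-1,1,1]}';  python3 -m handwheel '{"delta_pos":[[0,0,0],[0,0,0],[0,0,0],[0,0,-20],[0,0,-40],[0,0,-40],[0,0,-30],[0,0,-5]],"rotation":[[0,0,0],[0,0,0],[0,0,0],[0,0,0],[0,0,0],[0,0,0],[0,0,0],[0,0,0]],"claw":[1,1,1,1,1,1,1,1]}'; python3 -c "
from h import *
go((.516,.109,.17),0)
w=snap('wrist','wrist13')"
```

```text
time: 19.3
tool_pos: [0.6014, -0.2673, 0.039]
ee_rot: [3.14, -0.003, 0.0]
wrist_force: [1.0, -0.1, -0.0]
width: 0.0776
time: 20.3
tool_pos: [0.6015, -0.2675, 0.1762]
ee_rot: [3.138, -0.005, -0.0]
wrist_force: [-0.2, -0.4, -1.9]
width: 0.057
t 20.3 pos [ 0.6015 -0.2675  0.1762] rot [ 3.138 -0.005 -0.   ] w 0.057 F [-0.2 -0.4 -1.9]
delta mm [ -85.5 -376.5    4.6] dist 386.1
rotvec [ 0.003 -0.005 -0.   ] rows>= 0.0
```

View pics/wrist13.png

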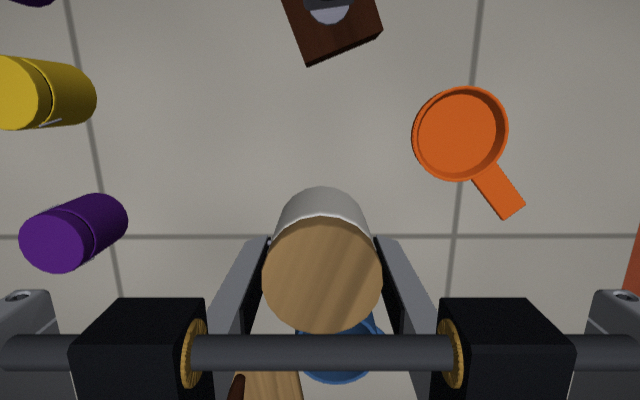

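```bash
python3 -m handwheel '{"delta_pos":[[-6,-30,0],[-12,-55,0],[-13,-58,0],[-13,-58,0],[-13,-58,0],[-13,-58,0],[-10,-45,0],[-4,-15,0]],"rotation":[[0,0,0],[0,0,0],[0,0,0],[0,0,0],[0,0,0],[0,0,0],[0,0,0],[0,0,0]],"claw":[1,1,1,1,1,1,1,1]}'; python3 -m handwheel '{"delta_pos":[[0,0,10],[0,0,20],[0,0,25],[0,0,20],[0,0,15],[0,0,10],[0,0,5],[0,0,0]],"rotation":[[0,0,0],[0,0,0],[0,0,0],[0,0,0],[0,0,0],[0,0,0],[0,0,0],[0,0,0]],"claw":[1,1,1,1,1,1,1,1]}';python3 -c "
from h import *
go((.516,.109,.045),0)
w=snap('wrist','wrist14')"
```

```text
time: 21.35
tool_pos: [0.5144, 0.1124, 0.1701]
ee_rot: [3.141, 0.004, 0.003]
wrist_force: [-0.1, -1.0, -3.8]
width: 0.0575
time: 22.35
tool_pos: [0.5165, 0.1101, 0.0672]
ee_rot: [3.141, -0.0, -0.0]
wrist_force: [-0.0, -0.6, -2.5]
width: 0.057
t 22.35 pos [0.5165 0.1101 0.0672] rot [ 3.141 -0.    -0.   ] w 0.057 F [-0.  -0.6 -2.5]
delta mm [-0.5  1.1 22.2] dist 22.3
rotvec [ 0. -0. -0.] rows>= 0.0
```

View pics/wrist14.png

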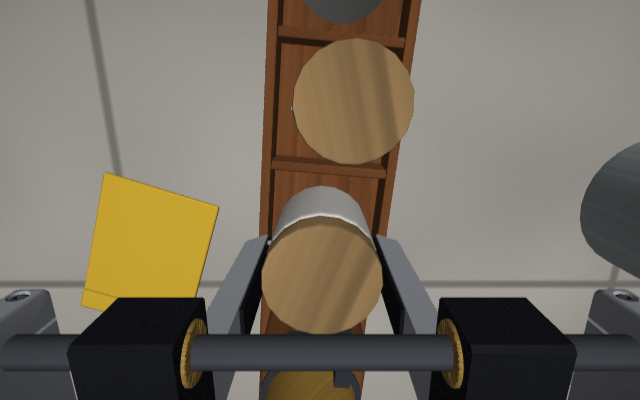

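```bash
python3 -m handwheel '{"delta_pos":[[0,1,8],[0,0,8],[0,0,4],[0,0,3],[0,0,0],[0,0,0],[0,0,0],[0,0,0]],"rotation":[[0,0,0],[0,0,0],[0,0,0],[0,0,0],[0,0,0],[0,0,0],[0,0,0],[0,0,0]],"claw":[1,1,1,1,1,1,1,1]}';python3 -c "
from h import *
go((.5165,.109,.045),0)
c=snap('scene'); crop(c,'sc15',240,500,110,290,3)"
```

```text
time: 23.4
tool_pos: [0.5164, 0.1092, 0.0442]
ee_rot: [3.141, -0.0, 0.0]
wrist_force: [0.5, 0.8, -2.4]
width: 0.0572
t 23.4 pos [0.5164 0.1092 0.0442] rot [ 3.141 -0.     0.   ] w 0.0572 F [ 0.5  0.8 -2.4]
delta mm [ 0.1  0.2 -0.8] dist 0.8
rotvec [ 0. -0.  0.] rows>= 0.0
```

View pics/sc15.png

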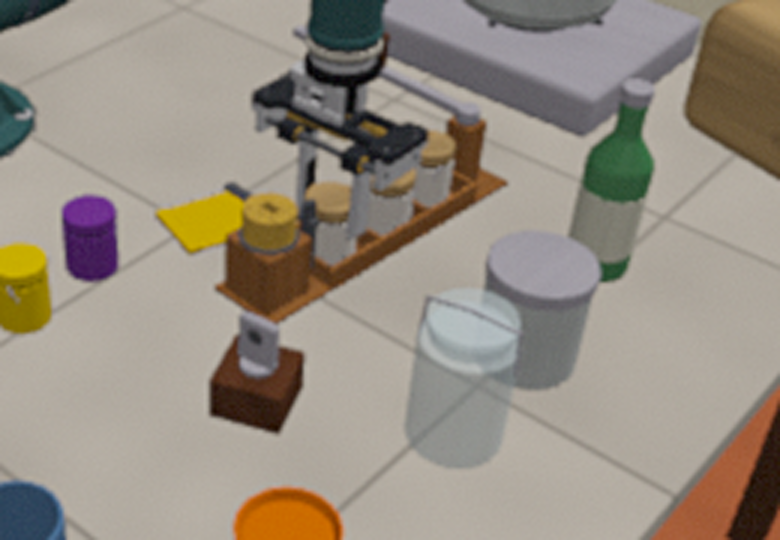

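```bash
python3 -m handwheel '{"delta_pos":[[0,0,2],[0,0,0],[0,0,0],[0,0,0],[0,0,0],[0,0,-10],[0,0,-40],[0,0,-40]],"rotation":[[0,0,0],[0,0,0],[0,0,0],[0,0,0],[0,0,0],[0,0,0],[0,0,0],[0,0,0]],"claw":[1,1,-1,-1,-1,-1,-1,-1]}';python3 -m handwheel '{"delta_pos":[[-5,0,-40],[-20,-20,-20],[-25,-30,0],[-25,-30,0],[-25,-20,0],[-15,-10,0],[0,0,0],[0,0,0]],"rotation":[[0,0,0],[0,0,0],[0,0,0],[0,0,0],[0,0,0],[0,0,0],[0,0,0],[0,0,0]],"claw":[-1,-1,-1,-1,-1,-1,-1,-1]}';python3 -c "
from h import *
go((.40,.33,.2),0)
snap('wrist','wrist16')"
```

```text
time: 24.45
tool_pos: [0.5162, 0.1092, 0.1335]
ee_rot: [3.141, 0.0, 0.0]
wrist_force: [0.8, -0.1, 0.6]
width: 0.0938
time: 25.45
tool_pos: [0.4021, 0.2187, 0.1923]
ee_rot: [3.141, -0.001, -0.001]
wrist_force: [-0.2, -0.7, -0.3]
width: 0.0938
t 25.45 pos [0.4021 0.2187 0.1923] rot [ 3.141e+00 -1.000e-03 -1.000e-03] w 0.0938 F [-0.2 -0.7 -0.3]
delta mm [  -2.2 -111.3   -7.7] dist 111.6
rotvec [ 0.    -0.001 -0.001] rows>= 0.0
```

View pics/wrist16.png

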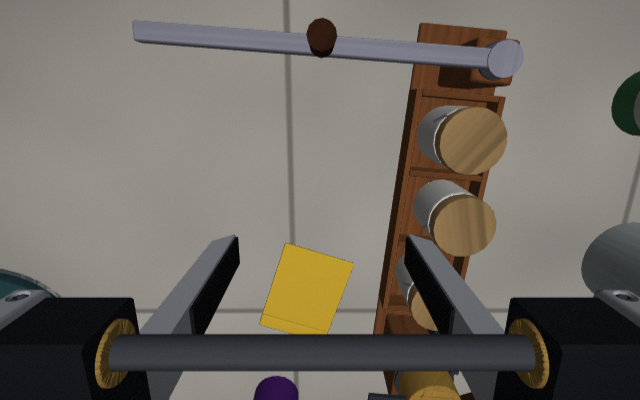

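```bash
python3 -c "
from h import *
w=snap('wrist')
h=plane(w,(504,60),.104);t=plane(w,(135,31),.1);k=plane(w,(322,33),.141);kb=plane(w,(320,50),.1)
print(h,t,k,kb); print('len',np.linalg.norm((t-h)[:2]),np.linalg.norm((k-h)[:2]))
d=t-h;print('dir',np.arctan2(d[1],d[0])); d=k-h;print('dirk',np.arctan2(d[1],d[0]))
s=snap('top'); print('top hinge',plane(s,(178.2,202),.104))
m,b=blobs(s,(20,200,60),(27,255,200),(260,295,190,225),30)
for ce,st in b: print(ce,st,plane(s,ce,.112))
crop(s,'top16',150,300,130,300,4)
"
```

```text
[0.53668302 0.32727999 0.104     ] [0.26902671 0.34725587 0.1       ] [0.40406836 0.3388863  0.141     ] [0.40269033 0.33454857 0.1       ]
len 0.2684006996689841 0.13312158156527917
dir 3.06709820736287
dirk 3.0542960524733154
top hinge [0.52642877 0.322638   0.104     ]
[277.2 208.2] [269 200  17  17 217] [0.5065215  0.01514895 0.112     ]
```

View pics/top16.png

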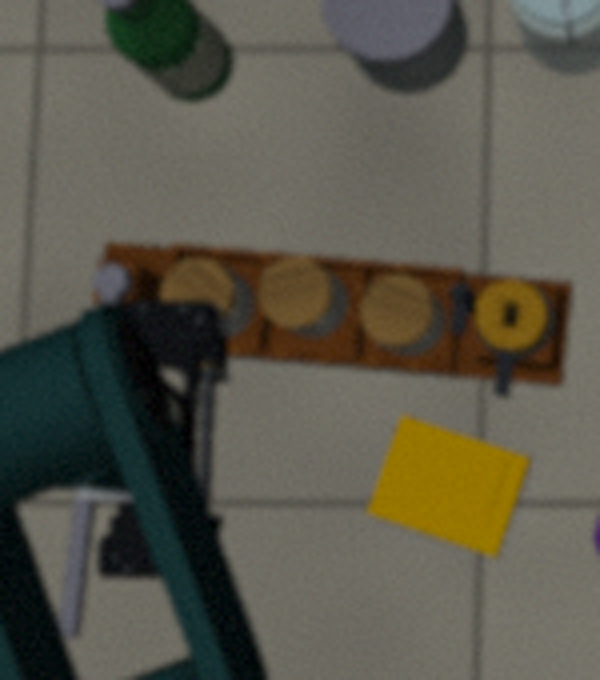

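```bash
python3 -m handwheel '{"delta_pos":[[0,0,0],[0,0,0],[0,0,0],[0,0,0],[0,0,0],[0,0,0],[0,0,0],[0,0,0]],"rotation":[[0,0,0.16],[0,0,0.18],[0,0,0.18],[0,0,0.18],[0,0,0.18],[0,0,0.18],[0,0,0.18],[0,0,0.16]],"claw":[0,0,0,0.2,0.2,0.2,0.2,0.2]}';python3 -c "
from h import *
go((.402,.337,.2),-1.5)
print(robot.get_obs()['joint_positions'])"
```

```text
time: 26.6
tool_pos: [0.4019, 0.2187, 0.192]
ee_rot: [3.141, -0.0, -1.407]
wrist_force: [0.2, 0.0, -0.1]
width: 0.0376
t 26.6 pos [0.4019 0.2187 0.192 ] rot [ 3.141 -0.    -1.407] w 0.0376 F [ 0.2  0.  -0.1]
delta mm [-116.7  -19.4   -8.1] dist 118.5
rotvec [ 0.    -0.     0.093] rows>= 0.5
[ 3.74558755e-01 -1.17302799e-01  1.59913242e+00 -2.24081043e-04
  1.66015851e+00  1.78105433e+00]
```

```bash
python3 -m handwheel '{"delta_pos":[[-15,-2,0],[-25,-4,0],[-30,-5,0],[-25,-4,0],[-15,-2,0],[-7,-2,0],[0,0,0],[0,0,0]],"rotation":[[0,0,0],[0,0,0],[0,0,0],[0,0,0],[0,0,0],[0,0,0.05],[0,0,0.045],[0,0,0]],"claw":[0.2,0.2,0.2,0.2,0.2,0.2,0.2,0.2]}';python3 -c "
from h import *
go((.402,.337,.2),-1.5)
w=snap('wrist','wrist17'); print(proj(w,(.402,.337,.141)),proj(w,robot.get_obs()['tool_pos']))"
```

```text
time: 27.6
tool_pos: [0.4003, 0.338, 0.192]
ee_rot: [3.141, -0.0, -1.493]
wrist_force: [0.4, 0.4, -0.5]
width: 0.0374
t 27.6 pos [0.4003 0.338  0.192 ] rot [ 3.141 -0.    -1.493] w 0.0374 F [ 0.4  0.4 -0.5]
delta mm [ 1.1 -1.6 -8. ] dist 8.2
rotvec [ 0.    -0.     0.007] rows>= 0.0
[321.62087321 218.88405584] [320.04540917 251.15566908]
```

View pics/wrist17.png

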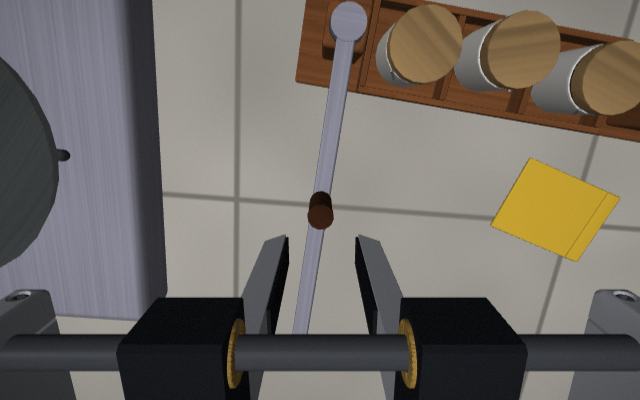

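```bash
python3 -m handwheel '{"delta_pos":[[0,-3,10],[0,-1,20],[0,0,25],[0,0,20],[0,0,9],[0,0,0],[0,0,0],[0,0,0]],"rotation":[[0,0,0],[0,0,0],[0,0,0],[0,0,0],[0,0,0],[0,0,0],[0,0,0],[0,0,0]],"claw":[0.2,0.2,0.2,0.2,0.2,0.2,0.2,0.2]}';python3 -c "
from h import *
go((.404,.338,.108),-1.5)
w=snap('wrist','wrist18')"
```

```text
time: 28.65
tool_pos: [0.4048, 0.3384, 0.1093]
ee_rot: [-3.14, 0.001, -1.495]
wrist_force: [0.3, -0.3, 0.0]
width: 0.0375
t 28.65 pos [0.4048 0.3384 0.1093] rot [-3.140e+00  1.000e-03 -1.495e+00] w 0.0375 F [ 0.3 -0.3  0. ]
delta mm [0.3 0.8 1.3] dist 1.6
rotvec [-0.002  0.001  0.005] rows>= 0.0
```

View pics/wrist18.png

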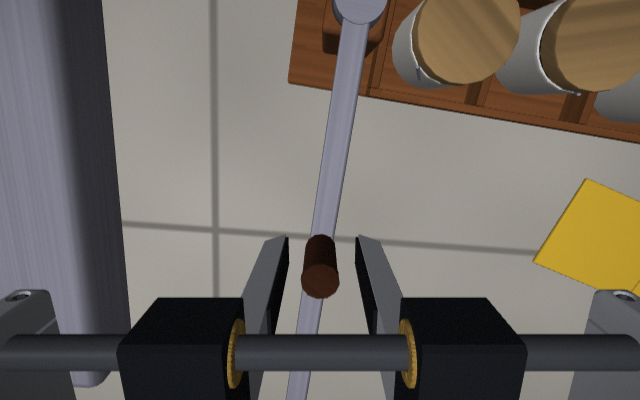

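```bash
python3 -m handwheel '{"delta_pos":[[10.7,1.2,0],[10.7,1.2,0],[10.7,1.2,0],[10.7,1.2,0],[10.7,1.2,0],[10.7,1.2,0],[10.7,1.2,0],[10.7,1.2,0]],"rotation":[[0,0,-0.08],[0,0,-0.08],[0,0,-0.08],[0,0,-0.08],[0,0,-0.08],[0,0,-0.08],[0,0,-0.08],[0,0,-0.08]],"claw":[0.2,0.2,0.2,0.2,0.2,0.2,0.2,0.2]}';python3 -c "
from h import *
go((.404,.338,.108),-1.5)
o=robot.get_obs();d=o['tool_pos'][:2]-np.array([.535,.3275]);print(np.linalg.norm(d),np.arctan2(d[1],d[0])%6.283)
w=snap('wrist','wrist19')"
```

```text
time: 29.7
tool_pos: [0.4251, 0.2562, 0.1089]
ee_rot: [-3.14, 0.0, -0.852]
wrist_force: [-0.2, 1.6, -0.5]
width: 0.0374
t 29.7 pos [0.4251 0.2562 0.1089] rot [-3.14   0.    -0.852] w 0.0374 F [-0.2  1.6 -0.5]
delta mm [-75.4 -38.    1. ] dist 84.5
rotvec [-0.002  0.001  0.648] rows>= 3.5
0.13102985771390915 3.716855046031672
```

View pics/wrist19.png

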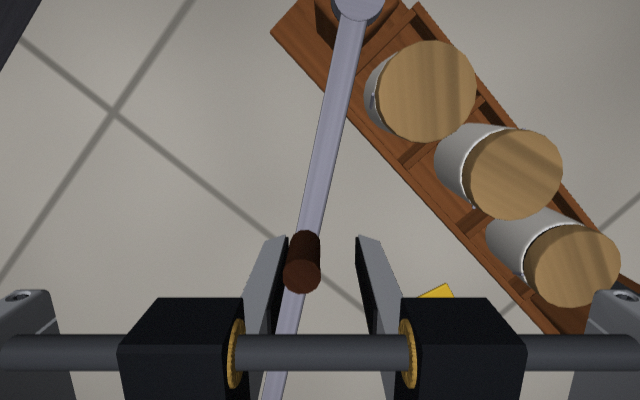

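```bash
python3 -m handwheel '{"delta_pos":[[10.7,1.4,0],[10.7,1.4,0],[10.7,1.4,0],[10.7,1.4,0],[10.7,1.4,0],[10.7,1.4,0],[10.7,1.4,0],[10.7,1.4,0]],"rotation":[[0,0,-0.08],[0,0,-0.08],[0,0,-0.08],[0,0,-0.08],[0,0,-0.08],[0,0,-0.08],[0,0,-0.08],[0,0,-0.08]],"claw":[0.2,0.2,0.2,0.2,0.2,0.2,0.2,0.2]}';python3 -c "
from h import *
go((.404,.338,.108),-1.5)
o=robot.get_obs();d=o['tool_pos'][:2]-np.array([.535,.3275]);print(np.linalg.norm(d),np.arctan2(d[1],d[0])%6.283)
w=snap('wrist','wrist20')"
```

```text
time: 30.75
tool_pos: [0.4894, 0.2013, 0.1086]
ee_rot: [-3.141, 0.0, -0.213]
wrist_force: [-1.2, 1.9, -0.6]
width: 0.0373
t 30.75 pos [0.4894 0.2013 0.1086] rot [-3.141  0.    -0.213] w 0.0373 F [-1.2  1.9 -0.6]
delta mm [-112.4 -115.5    0.7] dist 161.2
rotvec [-1.000e-03  1.000e-03  1.287e+00] rows>= 6.9
0.13415556602598894 4.365581458798101
```

View pics/wrist20.png

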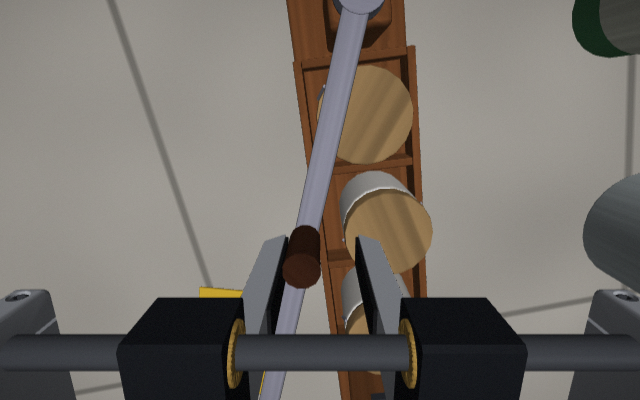

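```bash
python3 -m handwheel '{"delta_pos":[[10.7,1.4,0],[10.7,1.4,0],[10.7,1.4,0],[6,0.8,0],[4,0.5,0],[0,0,0],[0,0,0],[0,0,0]],"rotation":[[0,0,-0.08],[0,0,-0.08],[0,0,-0.06],[0,0,-0.0],[0,0,-0.0],[0,0,0],[0,0,0],[0,0,0]],"claw":[0.2,0.2,0.2,0.2,0.2,0.2,0.2,0.2]}';python3 -c "
from h import *
go((.404,.338,.108),-1.5)
o=robot.get_obs();d=o['tool_pos'][:2]-np.array([.535,.3275]);print(np.linalg.norm(d),np.arctan2(d[1],d[0])%6.283)
w=snap('wrist','wrist21')"
```

```text
time: 31.8
tool_pos: [0.5305, 0.1913, 0.1083]
ee_rot: [-3.142, -0.0, 0.005]
wrist_force: [-0.0, 0.1, 0.3]
width: 0.0377
t 31.8 pos [0.5305 0.1913 0.1083] rot [-3.142 -0.     0.005] w 0.0377 F [-0.   0.1  0.3]
delta mm [-125.7 -147.3    0.3] dist 193.7
rotvec [-0.    -0.     1.505] rows>= 8.1
0.1362935867662739 4.67894101602103
```

View pics/wrist21.png

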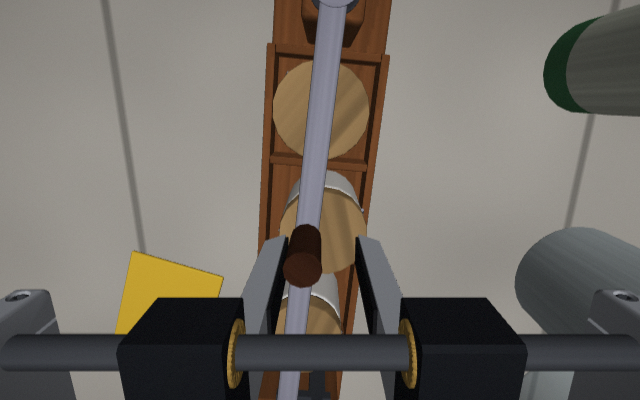

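```bash
python3 -m handwheel '{"delta_pos":[[2,0,0],[2,0,0],[2,0,0],[0,0,0],[0,0,0],[0,0,0],[0,0,0],[0,0,0]],"rotation":[[0,0,0],[0,0,0],[0,0,0],[0,0,0],[0,0,0],[0,0,0],[0,0,0],[0,0,0]],"claw":[0.2,0.2,0.2,0.2,0.2,0.2,0.2,0.2]}';python3 -c "
from h import *
go((.404,.338,.108),-1.5)"
```

```text
time: 32.85
tool_pos: [0.5348, 0.191, 0.108]
ee_rot: [3.141, 0.004, 0.005]
wrist_force: [-5.6, -1.8, 3.1]
width: 0.0377
t 32.85 pos [0.5348 0.191  0.108 ] rot [3.141 0.004 0.005] w 0.0377 F [-5.6 -1.8  3.1]
delta mm [-130.1 -147.7    0.5] dist 196.8
rotvec [0.004 0.003 1.505] rows>= 8.1
```

```bash
python3 -m handwheel '{"delta_pos":[[2,0,0],[0,0,0],[0,0,0],[0,0,0],[0,0,0],[0,0,0],[0,0,0],[0,0,0]],"rotation":[[0,0,0],[0,0,0],[0,0,0],[0,0,0],[0,0,0],[0,0,0],[0,0,0],[0,0,0]],"claw":[0.2,0.2,0.2,0.2,0.2,0.2,0.2,0.2]}';python3 -c "
from h import *
go((.404,.338,.108),-1.5)
w=snap('wrist','wrist22')"
```

```text
time: 33.85
tool_pos: [0.5349, 0.191, 0.1079]
ee_rot: [3.141, 0.009, 0.006]
wrist_force: [-9.6, -1.0, 5.3]
width: 0.0372
t 33.85 pos [0.5349 0.191  0.1079] rot [3.141 0.009 0.006] w 0.0372 F [-9.6 -1.   5.3]
delta mm [-130.  -147.8    0.9] dist 196.8
rotvec [0.007 0.006 1.506] rows>= 8.1
```

View pics/wrist22.png

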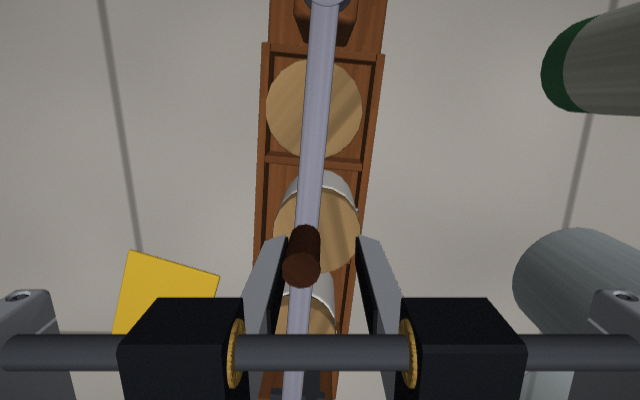

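```bash
python3 -m handwheel '{"delta_pos":[[-6,0,0],[-6,0,0],[0,0,-20],[0,0,-40],[0,20,-40],[0,30,-20],[0,40,0],[0,10,0]],"rotation":[[0,0,0],[0,0,0],[0,0,0],[0,0,0],[0,0,0],[0,0,0],[0,0,0],[0,0,0]],"claw":[0.2,0.2,0.2,0.2,0.2,0.2,-0.2,-0.2]}';python3 -c "
from h import *
go((.507,.015,.23),0)
w=snap('wrist','wrist23');s=snap('top'); crop(s,'top23',150,350,130,300,4)"
```

```text
time: 34.9
tool_pos: [0.5274, 0.0895, 0.2288]
ee_rot: [3.141, -0.002, 0.002]
wrist_force: [0.5, 0.8, 0.0]
width: 0.054
t 34.9 pos [0.5274 0.0895 0.2288] rot [ 3.141e+00 -2.000e-03  2.000e-03] w 0.054 F [0.5 0.8 0. ]
delta mm [-20.6  74.4  -1.2] dist 77.2
rotvec [ 0.    -0.002  0.002] rows>= 0.0
```

View pics/wrist23.png

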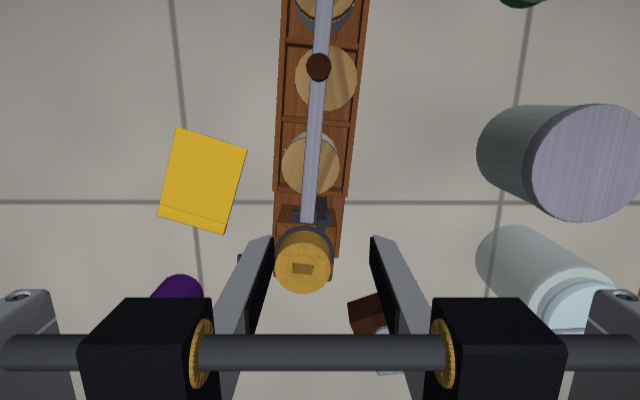

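View pics/top23.png

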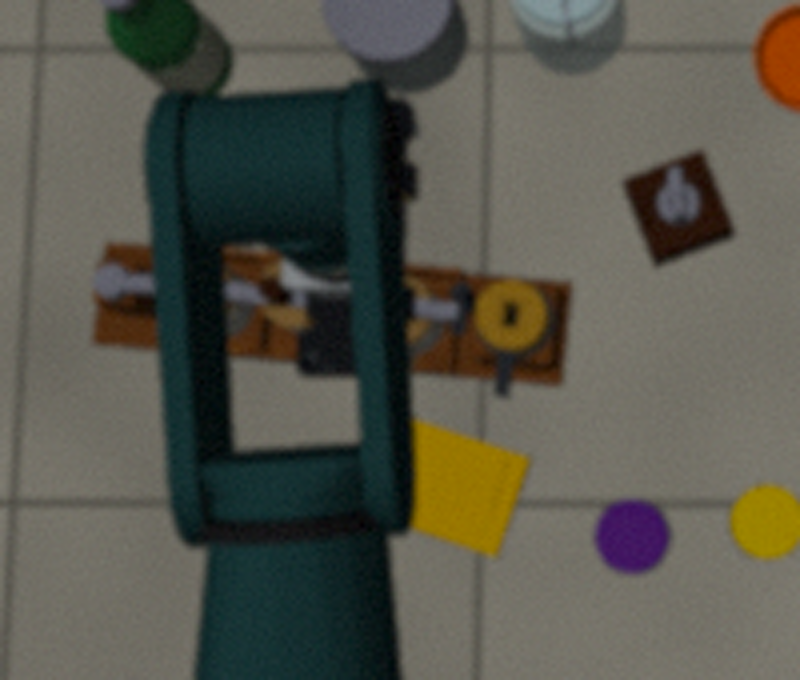

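```bash
python3 -m handwheel '{"delta_pos":[[-4,20,0],[-5,35,10],[-5,40,15],[-5,30,10],[-1,15,4],[0,0,0],[0,0,0],[0,0,0]],"rotation":[[0,0,0],[0,0,0],[0,0,0],[0,0,0],[0,0,0],[0,0,0],[0,0,0],[0,0,0]],"claw":[-1,-1,-1,-1,-1,-1,-1,-1]}';python3 -c "
from h import *
go((.507,-.05,.19),0)
w=snap('wrist','wrist24'); crop(w,'w24',220,580,0,270,2.2);np.save('w24.npy',w,allow_pickle=True)"
```

```text
time: 36.0
tool_pos: [0.5082, -0.048, 0.1897]
ee_rot: [-3.141, -0.001, 0.007]
wrist_force: [-0.3, 0.1, 1.0]
width: 0.094
t 36.0 pos [ 0.5082 -0.048   0.1897] rot [-3.141e+00 -1.000e-03  7.000e-03] w 0.094 F [-0.3  0.1  1. ]
delta mm [-1.2  2.  -0.3] dist 2.4
rotvec [-0.    -0.001  0.007] rows>= 0.0
```

View pics/w24.png

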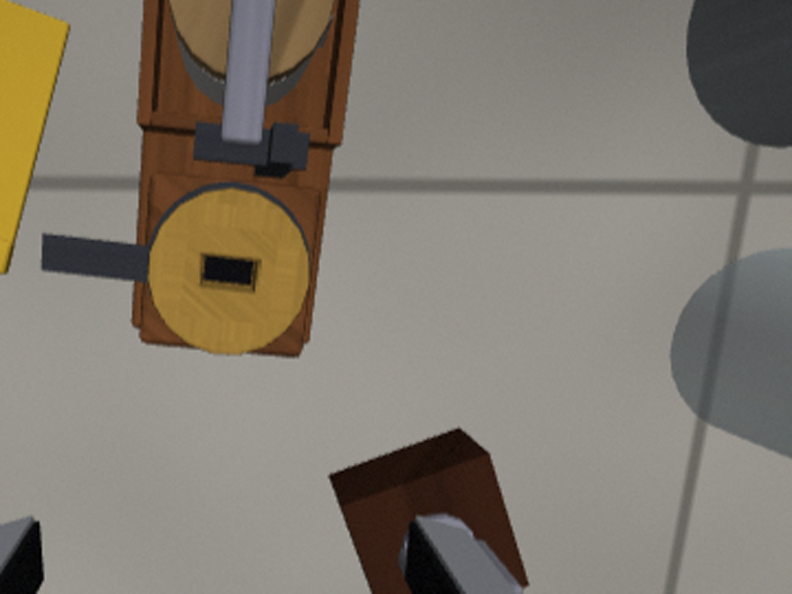

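```bash
cat >> h.py <<'E'
def slot(w,box):
    u0,u1,v0,v1=box
    c=cv2.resize(w["color"][v0:v1,u0:u1],None,fx=4,fy=4,interpolation=cv2.INTER_CUBIC)
    h=cv2.cvtColor(c,cv2.COLOR_RGB2HSV)
    f=lambda q:(np.asarray(q)+.5)/4-.5+[u0,v0]
    m=cv2.inRange(h,np.array((19,130,80)),np.array((28,255,255)))
    cs=cv2.findContours(m,0,1)[0]; k=max(cs,key=cv2.contourArea); el=cv2.fitEllipse(cv2.convexHull(k))
    fill=np.zeros_like(m); cv2.drawContours(fill,[cv2.convexHull(k)],-1,255,-1)
    fill=cv2.erode(fill,np.ones((25,25)))
    d=cv2.inRange(h[:,:,2],0,115)&fill
    k2=max(cv2.findContours(d,0,1)[0],key=cv2.contourArea); bx=cv2.boxPoints(cv2.minAreaRect(k2))
    P=np.array([plane(w,f(q),.112) for q in bx]); 
    e=[P[(i+1)%4]-P[i] for i in range(4)]; L=[np.linalg.norm(x) for x in e]
    i=int(np.argmax(L)); a=np.arctan2(e[i][1],e[i][0]); a=(a+np.pi/2)%np.pi-np.pi/2
    print("disc px",f(el[0]).round(1),[round(x/4,1) for x in el[1]],"->",plane(w,f(el[0]),.112).round(4))
    print("slot",P.mean(0).round(4),"len",round(max(L)*1000,1),"wid",round(min(L)*1000,1),"yaw",round(a,3))
E
python3 -c "
from h import *
w=np.load('w24.npy',allow_pickle=True).item(); slot(w,(270,375,75,170))
f=lambda x,y:(220+x/2.2,y/2.2)
# rack edges for yaw (wall outer at z .03)
a=plane(w,f(160,0),.03);b=plane(w,f(138,125),.03);print(np.arctan2(*(a-b)[:2]))
# bar edge
a=plane(w,f(253,0),.1);b=plane(w,f(243,140),.1);print(np.arctan2(*(a-b)[:2]),b)
"
```

```text
disc px [323.5 122.8] [73.5, 75.3] -> [0.5108 0.0167 0.112 ]
slot [0.511  0.0162 0.112 ] len 20.4 wid 11.3 yaw -0.108
0.20982729741810785
0.06168238802123541 [0.51562648 0.05849806 0.1       ]
```

```bash
python3 -m handwheel '{"delta_pos":[[12,18,0],[18,27,0],[20,30,0],[20,30,0],[15,22,0],[7,10,0],[0,0,0],[0,0,0]],"rotation":[[0,0,0],[0,0,0],[0,0,0],[0,0,0],[0,0,0],[0,0,0],[0,0,0],[0,0,0]],"claw":[-1,-1,-1,-1,-1,-1,-1,-1]}';python3 -c "
from h import *
go((.60,-.185,.19),0)
w=snap('wrist','wrist25'); crop(w,'w25',230,450,20,240,2.7);np.save('w25.npy',w,allow_pickle=True)"
```

```text
time: 37.05
tool_pos: [0.6002, -0.1849, 0.1893]
ee_rot: [-3.141, 0.0, 0.006]
wrist_force: [-0.3, 0.7, 0.3]
width: 0.0943
t 37.05 pos [ 0.6002 -0.1849  0.1893] rot [-3.141  0.     0.006] w 0.0943 F [-0.3  0.7  0.3]
delta mm [-0.2  0.1 -0.7] dist 0.7
rotvec [-0.     0.     0.006] rows>= 0.0
```

View pics/w25.png

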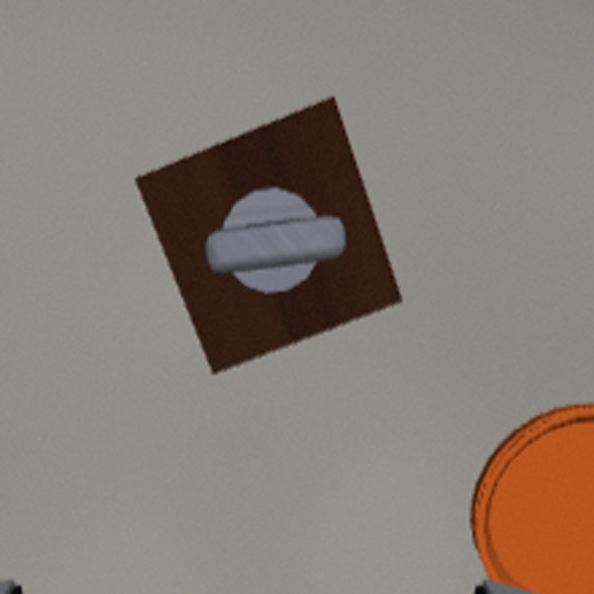

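```bash
cat >> h.py <<'E'
def key(w,box,z=.101,lo=(100,8,60),hi=(140,60,255)):
    u0,u1,v0,v1=box
    c=cv2.resize(w["color"][v0:v1,u0:u1],None,fx=4,fy=4,interpolation=cv2.INTER_CUBIC)
    g=cv2.cvtColor(c,cv2.COLOR_RGB2GRAY); return c,g
E
python3 -c "
from h import *
w=np.load('w25.npy',allow_pickle=True).item()
f=lambda x,y:(230+x/2.7,20+y/2.7)
for p in [(225,245),(275,245),(275,205),(270,285),(275,222),(330,240)]:
  u=f(*p); print(p,w['hsv'][int(round(u[1])),int(round(u[0]))])
cs=np.array([f(136,179),f(334,97),f(402,300),f(214,374)])
P=np.array([plane(w,u,.045) for u in cs]); print(P.round(4),P.mean(0), [np.linalg.norm(P[i]-P[i-1]) for i in range(4)])
# bow top centre (ends of the bow's top face) 
a=plane(w,f(209,253),.101);b=plane(w,f(345,238),.101);print(a,b,np.linalg.norm(a-b),(a+b)/2,np.arctan2(*(b-a)[1::-1]))
# collar z .051 top
print(plane(w,f(272,240),.051))
"
```

```text
(225, 245) [118  24 130]
(275, 245) [122  26 129]
(275, 205) [118  26 135]
(270, 285) [122  25 133]
(275, 222) [117  29  87]
(330, 240) [118  25 132]
[[ 0.5643 -0.0925  0.045 ]
 [ 0.6293 -0.0667  0.045 ]
 [ 0.6548 -0.1315  0.045 ]
 [ 0.59   -0.1575  0.045 ]] [ 0.60957467 -0.11205513  0.045     ] [np.float64(0.06995293341315585), np.float64(0.06992962979365086), np.float64(0.0695949616724668), np.float64(0.06987591229521763)]
[ 0.5906084  -0.11419937  0.101     ] [ 0.62870329 -0.10987592  0.101     ] 0.03833944309285923 [ 0.60965584 -0.11203764  0.101     ] 0.11300806948400276
[ 0.60959289 -0.11165844  0.051     ]
```

```bash
python3 -m handwheel '{"delta_pos":[[0,0,0],[0,0,0],[0,0,0],[0,0,0],[0,0,0],[0,0,0],[0,0,0],[0,0,0]],"rotation":[[0,0,-0.17],[0,0,-0.18],[0,0,-0.18],[0,0,-0.18],[0,0,-0.18],[0,0,-0.18],[0,0,-0.18],[0,0,-0.18]],"claw":[0,0,0,0,0,0,0,0]}';python3 -c "
from h import *
go((.675,-.113,.19),1.66)"
```

```text
time: 38.1
tool_pos: [0.6002, -0.1845, 0.1898]
ee_rot: [3.141, 0.0, 1.442]
wrist_force: [-0.6, -0.1, 0.0]
width: 0.0469
t 38.1 pos [ 0.6002 -0.1845  0.1898] rot [3.141 0.    1.442] w 0.0469 F [-0.6 -0.1  0. ]
delta mm [80.5 65.1 -0.2] dist 103.5
rotvec [ 0.001  0.    -0.218] rows>= 1.2
```

```bash
python3 -m handwheel '{"delta_pos":[[12,10,0],[20,16,0],[20,16,0],[20,16,0],[8,7,0],[0,0,0],[0,0,0],[0,0,0]],"rotation":[[0,0,0],[0,0,0],[0,0,0],[0,0,0],[0,0,-0.12],[0,0,-0.12],[0,0,0],[0,0,0]],"claw":[0,0,0,0,0,0,0,0]}';python3 -c "
from h import *
go((.675,-.113,.19),1.67)
w=snap('wrist','wrist26'); crop(w,'w26',230,450,20,240,2.7);np.save('w26.npy',w,allow_pickle=True)"
```

```text
time: 39.1
tool_pos: [0.6758, -0.1144, 0.1893]
ee_rot: [3.141, -0.0, 1.673]
wrist_force: [-0.1, -0.3, 1.1]
width: 0.0468
t 39.1 pos [ 0.6758 -0.1144  0.1893] rot [ 3.141 -0.     1.673] w 0.0468 F [-0.1 -0.3  1.1]
delta mm [ 1.5 -0.6 -0.7] dist 1.7
rotvec [ 0.    -0.     0.003] rows>= 0.0
```

View pics/w26.png

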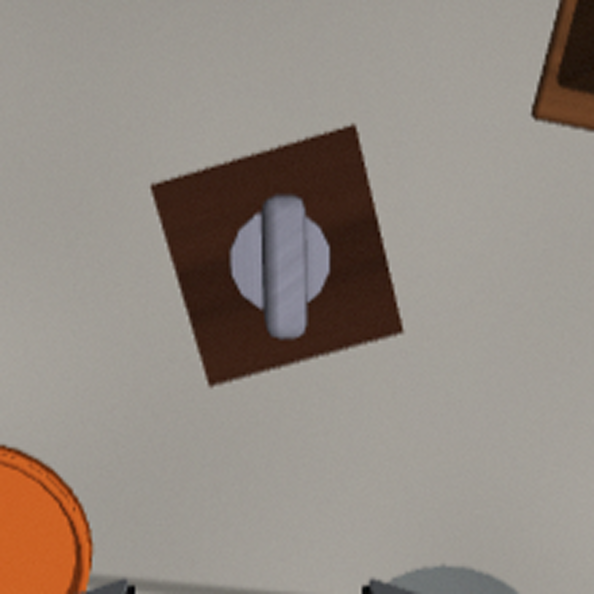

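```bash
python3 -c "
from h import *
w=np.load('w26.npy',allow_pickle=True).item()
f=lambda x,y:(230+x/2.7,20+y/2.7)
cs=np.array([f(151,186),f(354,124),f(402,331),f(211,385)])
P=np.array([plane(w,u,.045) for u in cs]); print(P.round(4),P.mean(0), [np.linalg.norm(P[i]-P[i-1]) for i in range(4)])
a=plane(w,f(286,194),.101);b=plane(w,f(287,338),.101);print(a,b,np.linalg.norm(a-b),(a+b)/2,np.arctan2(*(a-b)[1::-1]))
c2=P.mean(0)[:2]; c1=np.array([.60957,-.11206])
def M(y): return np.array([[np.cos(y),np.sin(y)],[np.sin(y),-np.cos(y)]])
A=np.zeros((4,4));A[:2,:2]=A[2:,:2]=np.eye(2);A[:2,2:]=M(.006);A[2:,2:]=M(1.673)
print('p,b',np.linalg.solve(A,np.r_[c1,c2]))
"
```

```text
[[ 0.5898 -0.1564  0.045 ]
 [ 0.5637 -0.0917  0.045 ]
 [ 0.6287 -0.0661  0.045 ]
 [ 0.6544 -0.1304  0.045 ]] [ 0.60916854 -0.11116735  0.045     ] [np.float64(0.06962774356244292), np.float64(0.06973876453759106), np.float64(0.06987077146340238), np.float64(0.06922430481070431)]
[ 0.5892302 -0.1134627  0.101    ] [ 0.62854623 -0.10865379  0.101     ] 0.03960903184306146 [ 0.60888821 -0.11105824  0.101     ] -3.019883002314281
p,b [ 6.08963943e-01 -1.11795965e-01  6.04462064e-04  2.67666688e-04]
```

```bash
python3 -c "
from h import *
go((.609,-.1117,.12),1.688)"
python3 -m handwheel '{"delta_pos":[[0,-15,0],[1,-22,5],[1,-20,15],[1,-8,20],[0,-1,20],[0,0,10],[0,0,0],[0,0,0]],"rotation":[[0,0,-0.015],[0,0,0],[0,0,0],[0,0,0],[0,0,0],[0,0,0],[0,0,0],[0,0,0]],"claw":[0,0,0,0,0,0,0,0]}';python3 -c "
from h import *
go((.609,-.1117,.060),1.688)
w=snap('wrist','wrist27')"
```

```text
t 39.15 pos [ 0.6757 -0.1146  0.1893] rot [ 3.141 -0.     1.673] w 0.0471 F [ 0.6 -0.4 -0.3]
delta mm [  9.7 -66.1  69.3] dist 96.2
rotvec [ 0.    -0.    -0.015] rows>= 0.1
time: 40.15
tool_pos: [0.6104, -0.1199, 0.1202]
ee_rot: [3.14, 0.001, 1.69]
wrist_force: [-0.3, 0.8, 0.9]
width: 0.0468
t 40.15 pos [ 0.6104 -0.1199  0.1202] rot [3.14e+00 1.00e-03 1.69e+00] w 0.0468 F [-0.3  0.8  0.9]
delta mm [ 8.3 -0.5 60.2] dist 60.8
rotvec [0.002 0.001 0.002] rows>= 0.0
```

View pics/wrist27.png

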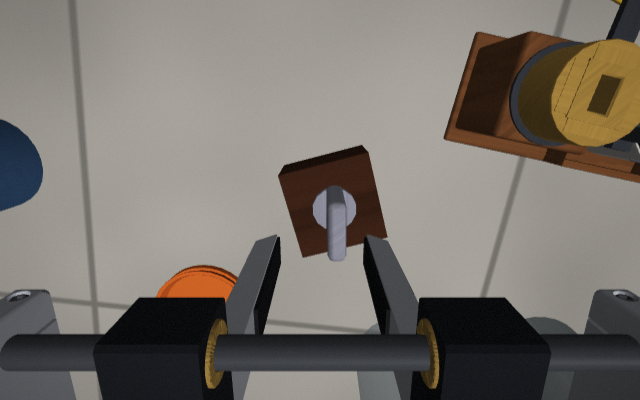

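```bash
python3 -m handwheel '{"delta_pos":[[4,0,0],[4.3,-0.5,0],[0,0,10],[0,0,20],[0,0,20],[0,0,10],[0,0,0],[0,0,0]],"rotation":[[0,0,0],[0,0,0],[0,0,0],[0,0,0],[0,0,0],[0,0,0],[0,0,0],[0,0,0]],"claw":[0,0,0,0,0,0,0,0]}';python3 -c "
from h import *
go((.609,-.1117,.060),1.688)
w=snap('wrist','wrist28')"
```

```text
time: 41.2
tool_pos: [0.6088, -0.1117, 0.06]
ee_rot: [3.14, 0.001, 1.69]
wrist_force: [1.3, -0.4, -0.6]
width: 0.0472
t 41.2 pos [ 0.6088 -0.1117  0.06  ] rot [3.14e+00 1.00e-03 1.69e+00] w 0.0472 F [ 1.3 -0.4 -0.6]
delta mm [-0.   0.2  0. ] dist 0.2
rotvec [0.001 0.001 0.002] rows>= 0.0
```

View pics/wrist28.png

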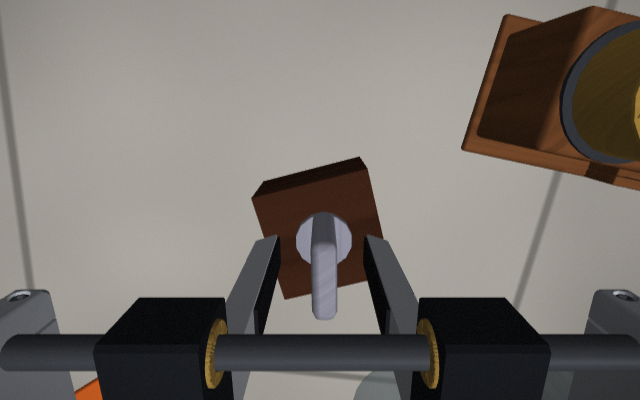

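```bash
python3 -m handwheel '{"delta_pos":[[0,0,0],[0,0,0],[0,0,0],[0,0,0],[0,0,0],[0,0,0],[0,0,0],[0,0,0]],"rotation":[[0,0,0],[0,0,0],[0,0,0],[0,0,0],[0,0,0],[0,0,0],[0,0,0],[0,0,0]],"claw":[1,1,1,1,1,1,1,1]}';python3 -c "
from h import *
go((.609,-.1117,.060),1.688)";python3 -m handwheel '{"delta_pos":[[0,0,-5],[0,0,-15],[0,0,-25],[0,0,-30],[0,0,-30],[0,0,-20],[0,0,-10],[0,0,0]],"rotation":[[0,0,0],[0,0,0],[0,0,0],[0,0,0],[0,0,0],[0,0,0],[0,0,0],[0,0,0]],"claw":[1,1,1,1,1,1,1,1]}';python3 -c "
from h import *
go((.5104,.0166,.195),1.463)
w=snap('wrist','wrist29');s=snap('scene');crop(s,'sc29',240,500,110,290,3)"
```

```text
time: 42.25
tool_pos: [0.6083, -0.1114, 0.0593]
ee_rot: [3.141, -0.0, 1.69]
wrist_force: [-0.0, 0.7, 0.8]
width: 0.0118
t 42.25 pos [ 0.6083 -0.1114  0.0593] rot [ 3.141 -0.     1.69 ] w 0.0118 F [-0.   0.7  0.8]
delta mm [-0.3  0.7 -0.7] dist 1.0
rotvec [ 0.    -0.     0.002] rows>= 0.0
time: 43.25
tool_pos: [0.6086, -0.1117, 0.1954]
ee_rot: [3.14, 0.001, 1.69]
wrist_force: [0.1, 1.3, -0.9]
width: 0.0122
t 43.25 pos [ 0.6086 -0.1117  0.1954] rot [3.14e+00 1.00e-03 1.69e+00] w 0.0122 F [ 0.1  1.3 -0.9]
delta mm [ 1.39e+02 -8.23e+01  1.00e-01] dist 161.5
rotvec [0.002 0.001 0.227] rows>= 1.2
```

View pics/wrist29.png

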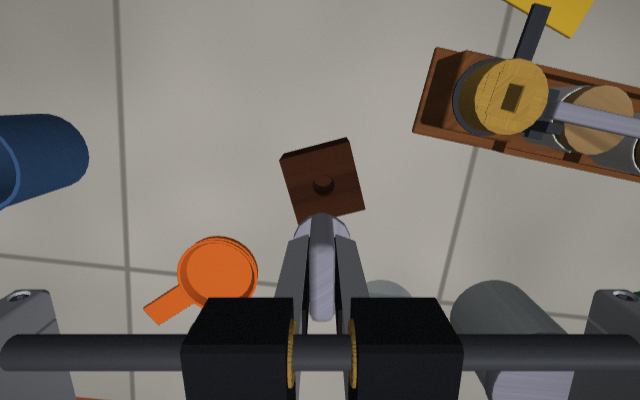

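View pics/sc29.png

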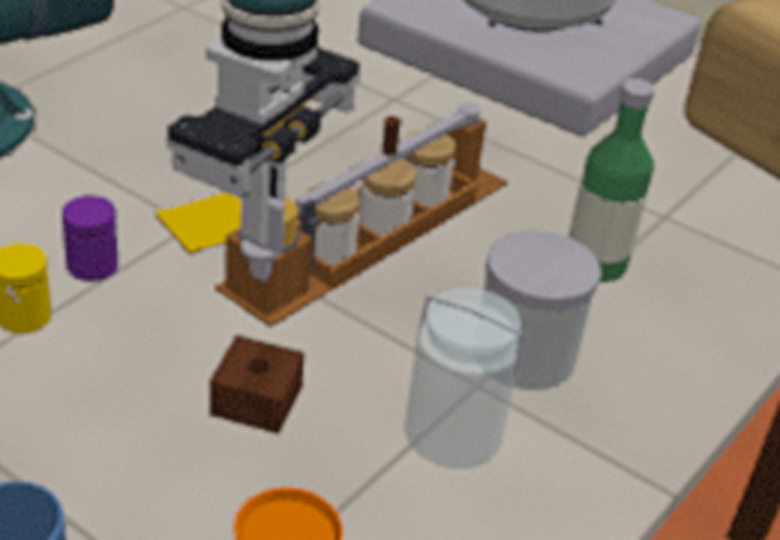

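```bash
python3 -m handwheel '{"delta_pos":[[15,-1,0],[25,-2,0],[30,-3,0],[30,-3,0],[20,-2,0],[8,0,0],[0,0,0],[0,0,0]],"rotation":[[0,0,0],[0,0,0],[0,0,0],[0,0,0],[0,0,0.075],[0,0,0.08],[0,0,0.072],[0,0,0]],"claw":[1,1,1,1,1,1,1,1]}';python3 -c "
from h import *
go((.58,.0166,.195),1.463)
w=snap('wrist','wrist30');np.save('w30.npy',w,allow_pickle=True)"
```

```text
time: 44.35
tool_pos: [0.582, 0.0154, 0.1935]
ee_rot: [-3.14, -0.0, 1.465]
wrist_force: [0.2, -0.2, -1.0]
width: 0.0119
t 44.35 pos [0.582  0.0154 0.1935] rot [-3.14  -0.     1.465] w 0.0119 F [ 0.2 -0.2 -1. ]
delta mm [ 1.  -2.1 -1.5] dist 2.8
rotvec [-0.002 -0.     0.002] rows>= 0.0
```

View pics/wrist30.png

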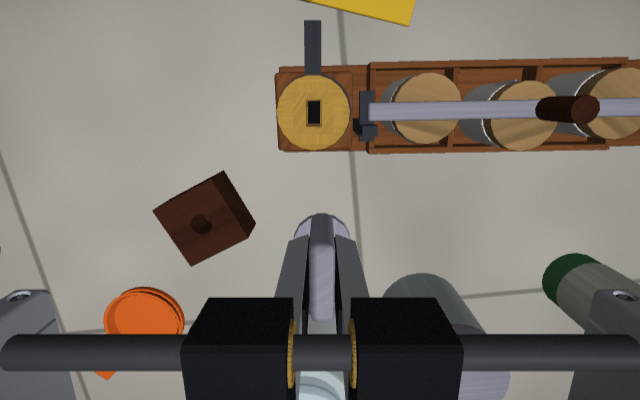

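```bash
python3 -c "
from h import *
w=np.load('w30.npy',allow_pickle=True).item()
slot(w,(265,365,65,160))
crop(w,'w30',270,360,60,330,2.2)
w4=np.load('w24.npy',allow_pickle=True).item()
print(w['rotation'],w['eye'])
slot(w4,(270,375,75,170))
# tool-frame position of camera in both views
"
```

```text
disc px [312.8 112. ] [73.2, 75.4] -> [0.51   0.0159 0.112 ]
slot [0.5108 0.0159 0.112 ] len 19.0 wid 10.2 yaw -0.118
[2.86101890e+00 1.61842146e-04 1.46586164e+00] [0.50300283 0.02315149 0.3742629 ]
disc px [323.5 122.8] [73.5, 75.3] -> [0.5108 0.0167 0.112 ]
slot [0.511  0.0162 0.112 ] len 20.4 wid 11.3 yaw -0.108
```

View pics/w30.png

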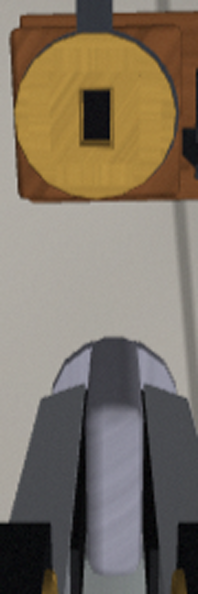

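```bash
python3 -c "
from h import *
go((.5096,.016,.170),1.458)"
python3 -m handwheel '{"delta_pos":[[0,-12,0],[-1,-20,0],[-2,-20,0],[-2,-15,0],[-2,-5,7],[0,0,7],[0,0,7],[0,0,0]],"rotation":[[0,0,0.007],[0,0,0],[0,0,0],[0,0,0],[0,0,0],[0,0,0],[0,0,0],[0,0,0]],"claw":[1,1,1,1,1,1,1,1]}';python3 -c "
from h import *
go((.5096,.016,.165),1.458)"
```

```text
t 44.4 pos [0.5821 0.0151 0.1935] rot [-3.14  -0.     1.465] w 0.0118 F [ 0.  -0.6 -1.7]
delta mm [ -6.7 -72.2  23.6] dist 76.3
rotvec [-0.001 -0.     0.007] rows>= 0.0
time: 45.4
tool_pos: [0.5101, 0.0155, 0.1718]
ee_rot: [-3.139, 0.0, 1.456]
wrist_force: [0.5, -1.0, -2.2]
width: 0.012
t 45.4 pos [0.5101 0.0155 0.1718] rot [-3.139  0.     1.456] w 0.012 F [ 0.5 -1.  -2.2]
delta mm [ 0.4 -0.5  6.8] dist 6.9
rotvec [-0.002  0.    -0.002] rows>= 0.0
```

```bash
python3 -m handwheel '{"delta_pos":[[0.4,-0.5,2],[0,0,3],[0,0,3],[0,0,3],[0,0,3],[0,0,3],[0,0,0],[0,0,0]],"rotation":[[0,0,0],[0,0,0],[0,0,0],[0,0,0],[0,0,0],[0,0,0],[0,0,0],[0,0,0]],"claw":[1,1,1,1,1,1,1,1]}';python3 -c "
from h import *
go((.5096,.016,.127),1.458); w=snap('wrist','wrist31');s=snap('scene');crop(s,'sc31',300,380,130,220,6)"
```

```text
time: 46.4
tool_pos: [0.51, 0.016, 0.1563]
ee_rot: [3.141, 0.0, 1.456]
wrist_force: [0.2, 0.7, -0.5]
width: 0.0118
t 46.4 pos [0.51   0.016  0.1563] rot [3.141 0.    1.456] w 0.0118 F [ 0.2  0.7 -0.5]
delta mm [-0.  -0.4 29.3] dist 29.3
rotvec [ 0.     0.    -0.002] rows>= 0.0
```

View pics/sc31.png

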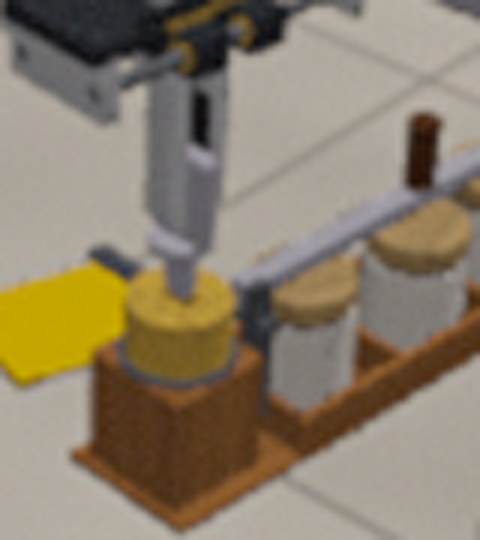

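Key tip is over the slot (scene crop about (180,295)); descending gently.

```bash
python3 -m handwheel '{"delta_pos":[[0,-0.3,2],[0,0,2],[0,0,2],[0,0,2],[0,0,0],[0,0,0],[0,0,0],[0,0,0]],"rotation":[[0,0,0],[0,0,0],[0,0,0],[0,0,0],[0,0,0],[0,0,0],[0,0,0],[0,0,0]],"claw":[1,1,1,1,1,1,1,1]}';python3 -c "
from h import *
go((.5096,.016,.127),1.458);print(robot.get_obs()['wrist_torque'])"
```

```text
time: 47.5
tool_pos: [0.5097, 0.016, 0.1483]
ee_rot: [3.141, 0.0, 1.456]
wrist_force: [-1.5, 0.8, -0.9]
width: 0.012
t 47.5 pos [0.5097 0.016  0.1483] rot [3.141 0.    1.456] w 0.012 F [-1.5  0.8 -0.9]
delta mm [-0.  -0.1 21.3] dist 21.3
rotvec [ 0.     0.    -0.002] rows>= 0.0
[ 0.0349869  -0.12945298 -0.03050507]
```

```bash
python3 -m handwheel '{"delta_pos":[[0,0,2],[0,0,2],[0,0,2],[0,0,2],[0,0,2],[0,0,0],[0,0,0],[0,0,0]],"rotation":[[0,0,0],[0,0,0],[0,0,0],[0,0,0],[0,0,0],[0,0,0],[0,0,0],[0,0,0]],"claw":[1,1,1,1,1,1,1,1]}';python3 -c "
from h import *
go((.5096,.016,.127),1.458);print(robot.get_obs()['wrist_torque'])"
```

```text
time: 48.5
tool_pos: [0.5097, 0.016, 0.1383]
ee_rot: [3.141, 0.0, 1.456]
wrist_force: [0.3, 0.1, -1.3]
width: 0.0121
t 48.5 pos [0.5097 0.016  0.1383] rot [3.141 0.    1.456] w 0.0121 F [ 0.3  0.1 -1.3]
delta mm [-0.  -0.1 11.3] dist 11.4
rotvec [ 0.     0.    -0.002] rows>= 0.0
[ 0.07462132 -0.10233138 -0.00143947]
```

```bash
python3 -m handwheel '{"delta_pos":[[0,0,2],[0,0,2],[0,0,2],[0,0,2],[0,0,1.5],[0,0,0],[0,0,0],[0,0,0]],"rotation":[[0,0,0],[0,0,0],[0,0,0],[0,0,0],[0,0,0],[0,0,0],[0,0,0],[0,0,0]],"claw":[1,1,1,1,1,1,1,1]}';python3 -c "
from h import *
go((.5096,.016,.127),1.458);print(robot.get_obs()['wrist_torque'])"
```

```text
time: 49.5
tool_pos: [0.5097, 0.016, 0.1288]
ee_rot: [3.141, 0.0, 1.456]
wrist_force: [0.4, -0.8, -0.9]
width: 0.0119
t 49.5 pos [0.5097 0.016  0.1288] rot [3.141 0.    1.456] w 0.0119 F [ 0.4 -0.8 -0.9]
delta mm [-0.  -0.1  1.8] dist 1.8
rotvec [ 0.     0.    -0.002] rows>= 0.0
[ 0.03846259 -0.15057498 -0.00832372]
```

```bash
python3 -m handwheel '{"delta_pos":[[0,0,1],[0,0,1],[0,0,0.5],[0,0,0],[0,0,0],[0,0,0],[0,0,0],[0,0,0]],"rotation":[[0,0,0],[0,0,0],[0,0,0],[0,0,0],[0,0,0],[0,0,0],[0,0,0],[0,0,0]],"claw":[1,1,1,1,1,1,1,1]}';python3 -c "
from h import *
go((.5096,.016,.127),1.458);print(robot.get_obs()['wrist_torque'])"
```

```text
time: 50.5
tool_pos: [0.5096, 0.016, 0.1262]
ee_rot: [-3.142, 0.0, 1.456]
wrist_force: [-0.9, -0.5, 0.1]
width: 0.012
t 50.5 pos [0.5096 0.016  0.1262] rot [-3.142  0.     1.456] w 0.012 F [-0.9 -0.5  0.1]
delta mm [-0.   0.  -0.8] dist 0.8
rotvec [-0.     0.    -0.002] rows>= 0.0
[ 0.05157186 -0.01632256 -0.00665261]
```

```bash
python3 -m handwheel '{"delta_pos":[[0,0,0.7],[0,0,0.7],[0,0,0.6],[0,0,0],[0,0,0],[0,0,0],[0,0,0],[0,0,0]],"rotation":[[0,0,0],[0,0,0],[0,0,0],[0,0,0],[0,0,0],[0,0,0],[0,0,0],[0,0,0]],"claw":[1,1,1,1,1,1,1,1]}';python3 -c "
from h import *
go((.5096,.016,.127),1.458);print(robot.get_obs()['wrist_torque'])
s=snap('scene');crop(s,'sc32',300,380,130,220,6)"
```

```text
time: 51.5
tool_pos: [0.5097, 0.016, 0.1262]
ee_rot: [3.14, 0.0, 1.456]
wrist_force: [-4.3, -0.4, 8.3]
width: 0.0121
t 51.5 pos [0.5097 0.016  0.1262] rot [3.14  0.    1.456] w 0.0121 F [-4.3 -0.4  8.3]
delta mm [-0.  -0.1 -0.8] dist 0.8
rotvec [ 0.001  0.    -0.002] rows>= 0.0
[ 0.08710616  0.73254263 -0.004351  ]
```

View pics/sc32.png

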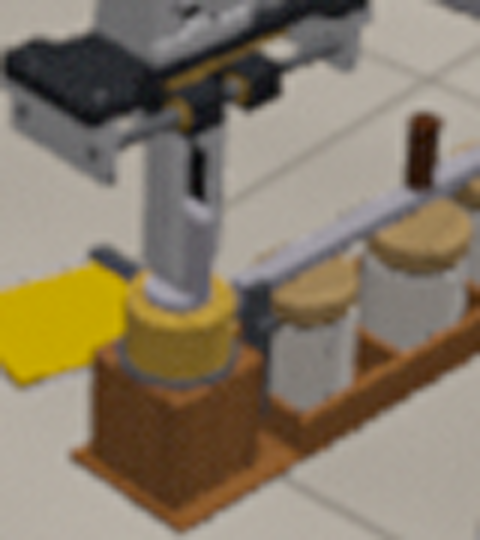

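```bash
python3 -m handwheel '{"delta_pos":[[0,0,-1.5],[0,0,0],[0,0,0],[0,0,0],[0,0,0],[0,0,0],[0,0,0],[0,0,0]],"rotation":[[0,0,0],[0,0,0.1],[0,0,0.12],[0,0,0.12],[0,0,0.12],[0,0,0.12],[0,0,0.12],[0,0,0]],"claw":[1,1,1,1,1,1,1,1]}';python3 -c "
from h import *
go((.5096,.016,.127),1.458-.7);print(robot.get_obs()['wrist_torque'])
s=snap('scene');crop(s,'sc33',300,380,130,220,6)"
```

```text
time: 52.55
tool_pos: [0.5102, 0.0157, 0.1262]
ee_rot: [3.14, -0.001, 0.757]
wrist_force: [-0.2, -1.1, 2.2]
width: 0.0119
t 52.55 pos [0.5102 0.0157 0.1262] rot [ 3.14e+00 -1.00e-03  7.57e-01] w 0.0119 F [-0.2 -1.1  2.2]
delta mm [-0.3 -0.6 -0.8] dist 1.0
rotvec [ 0.002 -0.001 -0.001] rows>= 0.0
[-0.12133548  0.0143105  -0.00096742]
```

View pics/sc33.png

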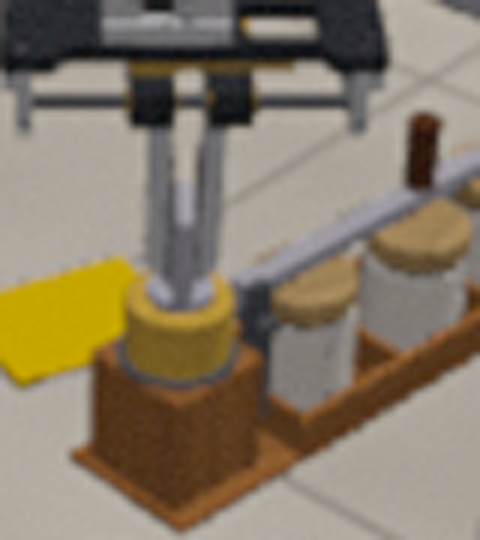

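```bash
python3 -m handwheel '{"delta_pos":[[0,0,0],[0,0,0],[0,0,0],[0,0,0],[0,0,0],[0,0,0],[0,0,0],[0,0,0]],"rotation":[[0,0,0.1],[0,0,0.1],[0,0,0.1],[0,0,0.1],[0,0,0.1],[0,0,0.1],[0,0,0],[0,0,0]],"claw":[1,1,1,1,1,1,1,1]}';python3 -c "
from h import *
go((.5096,.016,.127),1.458-.7);print(robot.get_obs()['wrist_torque'])"
```

```text
time: 53.6
tool_pos: [0.5097, 0.0154, 0.1262]
ee_rot: [3.14, -0.0, 0.158]
wrist_force: [-2.1, -1.8, 5.5]
width: 0.0124
t 53.6 pos [0.5097 0.0154 0.1262] rot [ 3.14  -0.     0.158] w 0.0124 F [-2.1 -1.8  5.5]
delta mm [ 0.  -0.6 -0.8] dist 1.0
rotvec [ 0.001  0.    -0.6  ] rows>= 3.2
[-0.46671789  0.35219528  0.02679233]
```

```bash
python3 -m handwheel '{"delta_pos":[[0,0,0],[0,0,0],[0,0,0],[0,0,0],[0,0,0],[0,0,0],[0,0,0],[0,0,0]],"rotation":[[0,0,0.03],[0,0,0.03],[0,0,0.03],[0,0,0.03],[0,0,0],[0,0,0],[0,0,0],[0,0,0]],"claw":[1,1,1,1,1,1,1,1]}';python3 -c "
from h import *
go((.5096,.016,.127),.03);print(robot.get_obs()['wrist_torque'])"
```

```text
time: 54.6
tool_pos: [0.5095, 0.0154, 0.1262]
ee_rot: [3.14, -0.0, 0.038]
wrist_force: [-2.2, -2.4, 5.2]
width: 0.0118
t 54.6 pos [0.5095 0.0154 0.1262] rot [ 3.14  -0.     0.038] w 0.0118 F [-2.2 -2.4  5.2]
delta mm [ 0.1 -0.6 -0.8] dist 1.0
rotvec [ 0.001 -0.     0.008] rows>= 0.0
[-0.499157    0.43503242  0.018739  ]
```

```bash
python3 -m handwheel '{"delta_pos":[[0,0,0],[0,0,0],[0,0,0],[0,0,0],[0,0,0],[0,0,0],[0,0,0],[0,0,0]],"rotation":[[0,0,0.03],[0,0,0.03],[0,0,0.02],[0,0,0.0],[0,0,0],[0,0,0],[0,0,0],[0,0,0]],"claw":[1,1,1,1,1,1,1,1]}';python3 -c "
from h import *
go((.5096,.016,.127),.03);print(robot.get_obs()['wrist_torque'])"
```

```text
time: 55.6
tool_pos: [0.5095, 0.0155, 0.1262]
ee_rot: [3.14, 0.0, -0.041]
wrist_force: [-1.5, -2.4, 5.7]
width: 0.0115
t 55.6 pos [0.5095 0.0155 0.1262] rot [ 3.14   0.    -0.041] w 0.0115 F [-1.5 -2.4  5.7]
delta mm [ 0.1 -0.5 -0.8] dist 1.0
rotvec [ 0.001  0.    -0.071] rows>= 0.4
[-0.47867327  0.42557725  0.21045661]
```

```bash
python3 -m handwheel '{"delta_pos":[[0,0,0],[0,0,0],[0,0,0],[0,0,0],[0,0,0],[0,0,0],[0,0,0],[0,0,0]],"rotation":[[0,0,0.03],[0,0,0.02],[0,0,0],[0,0,0.0],[0,0,0],[0,0,0],[0,0,0],[0,0,0]],"claw":[1,1,1,1,1,1,1,1]}';python3 -c "
from h import *
go((.5096,.016,.127),.03);print(robot.get_obs()['wrist_torque'])
w=snap('wrist','wrist34')
s=snap('top');crop(s,'top34',150,350,130,300,4)"
```

```text
time: 56.6
tool_pos: [0.5094, 0.0156, 0.1262]
ee_rot: [3.14, 0.0, -0.09]
wrist_force: [-2.6, -1.6, 5.8]
width: 0.0119
t 56.6 pos [0.5094 0.0156 0.1262] rot [ 3.14  0.   -0.09] w 0.0119 F [-2.6 -1.6  5.8]
delta mm [ 0.1 -0.4 -0.8] dist 0.9
rotvec [ 0.001  0.    -0.12 ] rows>= 0.6
[-0.4117975   0.47481859  0.50679413]
```

View pics/wrist34.png

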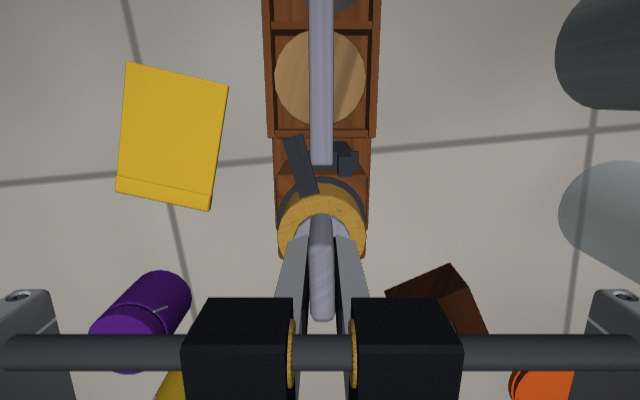

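```bash
python3 -c "
from h import *
w=snap('wrist');crop(w,'w34',260,380,100,260,4)
"
```

```text
(no output)
```

View pics/w34.png

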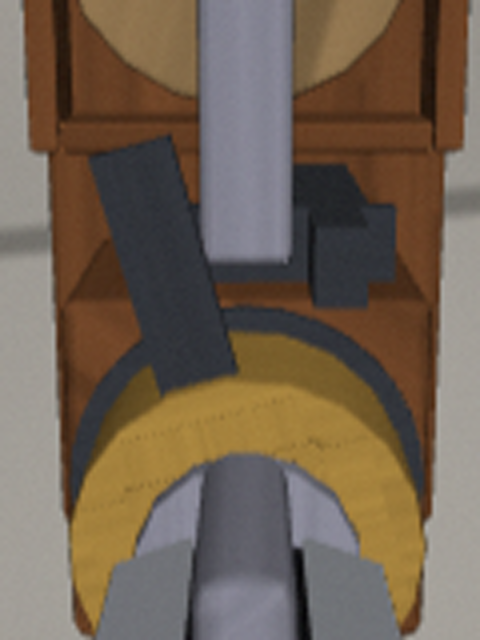

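View pics/top34.png

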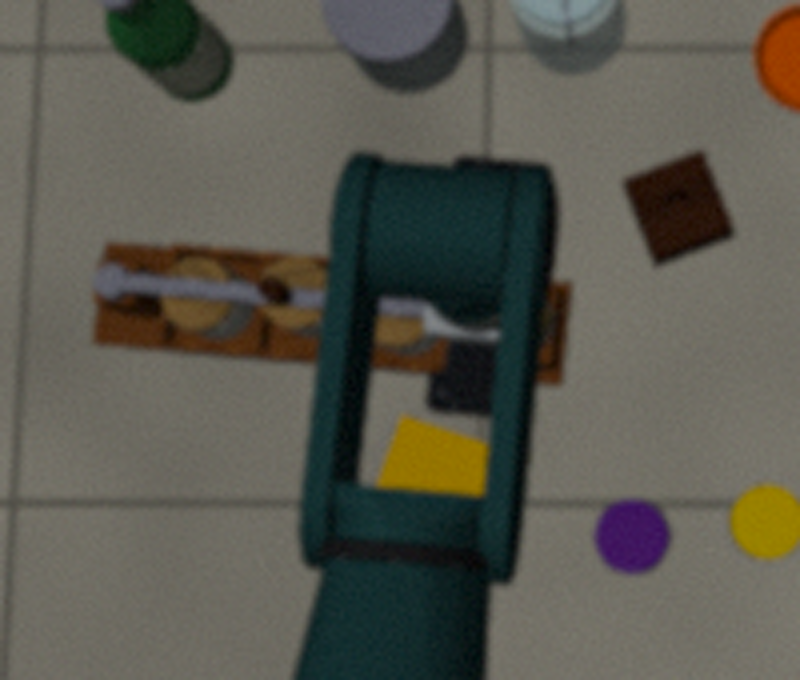

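```bash
python3 -c "
from h import *
w=snap('wrist')
f=lambda x,y:(260+(x+.5)/4-.5,100+(y+.5)/4-.5)
for z in (.095,.100,.106):
  L0,L1=plane(w,f(90,158),z),plane(w,f(160,395),z); R0,R1=plane(w,f(168,136),z),plane(w,f(238,372),z)
  dl=L0-L1; dr=R0-R1
  print(z,'ang',np.arctan2(dl[1],dl[0]),np.arctan2(dr[1],dr[0]),'width',np.linalg.norm(L0-R0),'ends',L0[:2],R0[:2])
  ax=np.array([.5101,.016]); m=(L0+R0)[:2]/2-ax; print(' tip dir from axis',np.arctan2(m[1],m[0]),np.linalg.norm(m))
a,b=plane(w,f(203,262),.1),plane(w,f(290,262),.1);print('bar tip',a,b)
a,b=plane(w,f(200,0),.1),plane(w,f(203,262),.1);d=a-b;print('bar dir',np.arctan2(d[1],d[0]))
a,b=plane(w,f(292,0),.1),plane(w,f(290,262),.1);d=a-b;print('bar dir',np.arctan2(d[1],d[0]))
a,b=plane(w,f(50,150),.006),plane(w,f(65,600),.006)
"
```

```text
0.095 ang 1.742021739459753 1.759160245699656 width 0.012394533266654226 ends [0.49225259 0.07522994] [0.50444441 0.07746244]
 tip dir from axis 1.7631240885135044 0.06147975476581626
0.1 ang 1.7420217394597537 1.759160245699657 width 0.012101957532413672 ends [0.49286362 0.07571743] [0.50476765 0.07789723]
 tip dir from axis 1.7542846689115335 0.0618455200334466
0.106 ang 1.7420217394597541 1.7591602456996573 width 0.011750866651325012 ends [0.49359687 0.07630242] [0.50515554 0.07841898]
 tip dir from axis 1.7438154097573637 0.062290734249564904
bar tip [0.50808591 0.05863674 0.1       ] [0.52126201 0.05746069 0.1       ]
bar dir 1.484102011505667
bar dir 1.4829070587050128
```

```bash
python3 -m handwheel '{"delta_pos":[[0,0,0],[0,0,0],[0,0,0],[0,0,0],[0,0,0],[0,0,0],[0,0,0],[0,0,0]],"rotation":[[0,0,-0.03],[0,0,-0.03],[0,0,-0.03],[0,0,-0.03],[0,0,-0.02],[0,0,0],[0,0,0],[0,0,0]],"claw":[1,1,1,1,1,1,1,1]}';python3 -c "
from h import *
go((.5096,.016,.127),.05);print(robot.get_obs()['wrist_torque'])"
```

```text
time: 57.8
tool_pos: [0.5097, 0.0157, 0.1262]
ee_rot: [3.141, -0.0, 0.049]
wrist_force: [-2.9, -2.1, 5.4]
width: 0.0118
t 57.8 pos [0.5097 0.0157 0.1262] rot [ 3.141 -0.     0.049] w 0.0118 F [-2.9 -2.1  5.4]
delta mm [-0.1 -0.3 -0.8] dist 0.9
rotvec [ 0.001 -0.    -0.001] rows>= 0.0
[-0.36372261  0.4038277   0.04450486]
```

```bash
python3 -m handwheel '{"delta_pos":[[0,0,0],[0,0,0],[0,0,-1],[0,0,-2],[0,0,-3],[0,0,-3],[0,0,0],[0,0,0]],"rotation":[[0,0,-0.02],[0,0,-0.02],[0,0,0],[0,0,0],[0,0,0],[0,0,0],[0,0,0],[0,0,0]],"claw":[1,1,1,1,1,1,1,1]}';python3 -c "
from h import *
go((.5096,.016,.127),.05);print(robot.get_obs()['wrist_torque'])"
```

```text
time: 58.8
tool_pos: [0.5096, 0.016, 0.1347]
ee_rot: [3.142, -0.0, 0.086]
wrist_force: [0.4, -0.5, -1.2]
width: 0.012
t 58.8 pos [0.5096 0.016  0.1347] rot [ 3.142 -0.     0.086] w 0.012 F [ 0.4 -0.5 -1.2]
delta mm [-0.   0.   7.7] dist 7.7
rotvec [ 0.    -0.     0.036] rows>= 0.2
[-0.06599878 -0.11306685 -0.06152271]
```

```bash
python3 -m handwheel '{"delta_pos":[[0,0,-3],[0,0,-4],[0,0,-5],[0,0,-6],[0,0,-8],[0,0,-10],[0,0,-10],[0,0,-10]],"rotation":[[0,0,0],[0,0,0],[0,0,0],[0,0,0],[0,0,0],[0,0,0],[0,0,0],[0,0,0]],"claw":[1,1,1,1,1,1,1,1]}';python3 -c "
from h import *
go((.5096,.016,.127),.05);print(robot.get_obs()['wrist_torque'])
w=snap('wrist','wrist35')"
```

```text
time: 59.8
tool_pos: [0.5097, 0.016, 0.1916]
ee_rot: [3.141, -0.0, 0.086]
wrist_force: [-0.1, 0.0, -0.4]
width: 0.0117
t 59.8 pos [0.5097 0.016  0.1916] rot [ 3.141 -0.     0.086] w 0.0117 F [-0.1  0.  -0.4]
delta mm [-0.1 -0.  64.6] dist 64.6
rotvec [ 0.    -0.     0.036] rows>= 0.2
[-0.06130719 -0.05705636 -0.02114026]
```

View pics/wrist35.png

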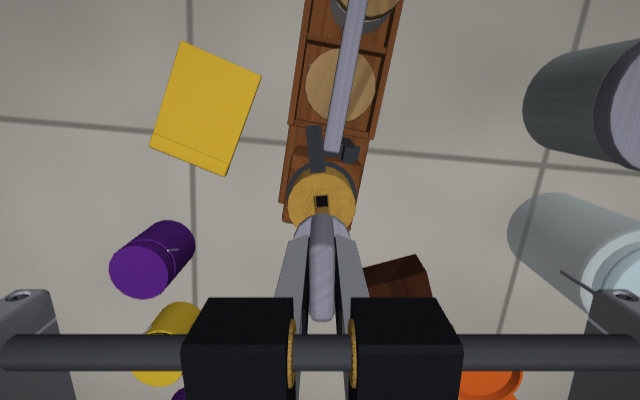

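```bash
python3 -m handwheel '{"delta_pos":[[0,15,0],[0,20,0],[0,20,0],[0,10,0],[0,0,0],[0,0,0],[0,0,0],[0,0,0]],"rotation":[[0,0,0],[0,0,0],[0,0,0],[0,0,0],[0,0,0],[0,0,0],[0,0,0],[0,0,0]],"claw":[1,1,1,1,1,1,1,1]}';python3 -c "
from h import *
go((.5096,.016,.127),.05)
w=snap('wrist','wrist36');np.save('w36.npy',w,allow_pickle=True)
u=proj(w,(.510,.016,.112)).round().astype(int);print(u)
slot(w,(u[0]-50,u[0]+50,u[1]-48,u[1]+48))
crop(w,'w36',u[0]-100,u[0]+100,max(0,u[1]-100),u[1]+70,3.5)"
```

```text
time: 60.85
tool_pos: [0.5152, -0.0483, 0.1908]
ee_rot: [3.142, -0.0, 0.087]
wrist_force: [0.7, 0.0, -0.6]
width: 0.0124
t 60.85 pos [ 0.5152 -0.0483  0.1908] rot [ 3.142 -0.     0.087] w 0.0124 F [ 0.7  0.  -0.6]
delta mm [ -0.  -64.5  63.8] dist 90.7
rotvec [ 0.    -0.     0.037] rows>= 0.2
[320 123]
disc px [321.2 121.9] [73.3, 75.0] -> [0.5108 0.0167 0.112 ]
slot [0.511  0.0162 0.112 ] len 18.8 wid 11.4 yaw -1.385
```

View pics/w36.png

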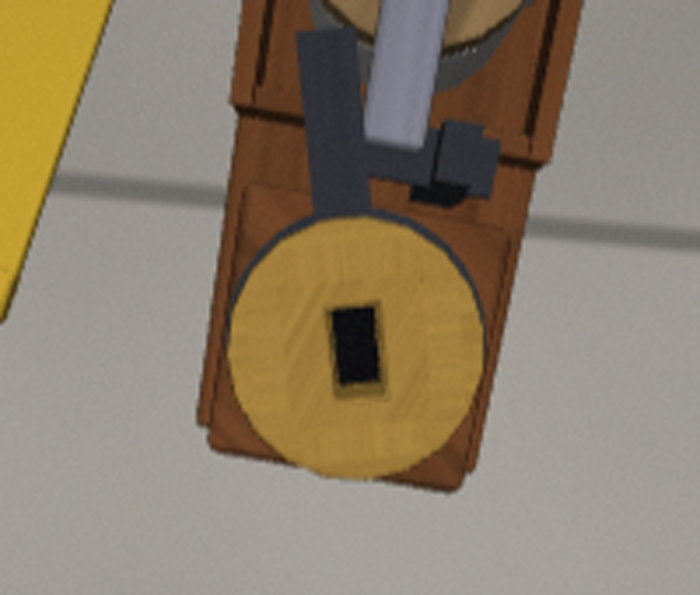

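```bash
python3 -c "
from h import *
a=cv2.imread('pics/wrist30.png')[200:330,260:385];b=cv2.imread('pics/wrist36.png')[200:330,260:385]
c=cv2.resize(np.hstack([a,b]),None,fx=3.1,fy=3.1,interpolation=cv2.INTER_CUBIC);cv2.imwrite('pics/cmp36.png',c)
go((.609,-.1113,.19),.087)"
```

```text
t 60.9 pos [ 0.5152 -0.0483  0.1908] rot [ 3.141 -0.     0.087] w 0.012 F [ 0.4  0.1 -2.2]
delta mm [88.  70.8  0.8] dist 113.0
rotvec [ 0. -0. -0.] rows>= 0.0
```

View pics/cmp36.png

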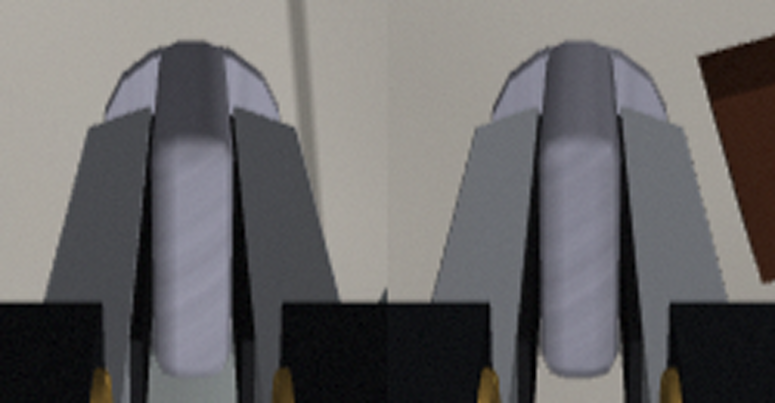

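```bash
python3 -m handwheel '{"delta_pos":[[12,9,0],[18,15,0],[20,16,0],[18,15,0],[13,10,0],[7,5.8,0],[0,0,0],[0,0,0]],"rotation":[[0,0,0],[0,0,0],[0,0,0],[0,0,0],[0,0,0],[0,0,0],[0,0,0],[0,0,0]],"claw":[1,1,1,1,1,1,1,1]}';python3 -c "
from h import *
go((.609,-.1113,.10),.087)"
```

```text
time: 61.9
tool_pos: [0.6087, -0.1115, 0.1908]
ee_rot: [-3.141, 0.0, 0.086]
wrist_force: [-0.2, 0.5, -1.1]
width: 0.0117
t 61.9 pos [ 0.6087 -0.1115  0.1908] rot [-3.141  0.     0.086] w 0.0117 F [-0.2  0.5 -1.1]
delta mm [ 0.3 -0.2 90.8] dist 90.8
rotvec [-0.     0.    -0.001] rows>= 0.0
```

```bash
python3 -m handwheel '{"delta_pos":[[0.3,-0.2,15],[0,0,25],[0,0,25],[0,0,20],[0,0,10],[0,0,6],[0,0,4],[0,0,0]],"rotation":[[0,0,0],[0,0,0],[0,0,0],[0,0,0],[0,0,0],[0,0,0],[0,0,0],[0,0,0]],"claw":[1,1,1,1,1,1,1,1]}';python3 -c "
from h import *
go((.609,-.1113,.06),.087)
s=snap('scene');crop(s,'sc37',280,370,180,270,6)"
```

```text
time: 62.9
tool_pos: [0.6094, -0.1116, 0.0861]
ee_rot: [3.141, -0.001, 0.086]
wrist_force: [-0.6, 0.3, -0.3]
width: 0.0119
t 62.9 pos [ 0.6094 -0.1116  0.0861] rot [ 3.141e+00 -1.000e-03  8.600e-02] w 0.0119 F [-0.6  0.3 -0.3]
delta mm [-0.4 -0.3 26.1] dist 26.1
rotvec [ 0.    -0.001 -0.001] rows>= 0.0
```

View pics/sc37.png

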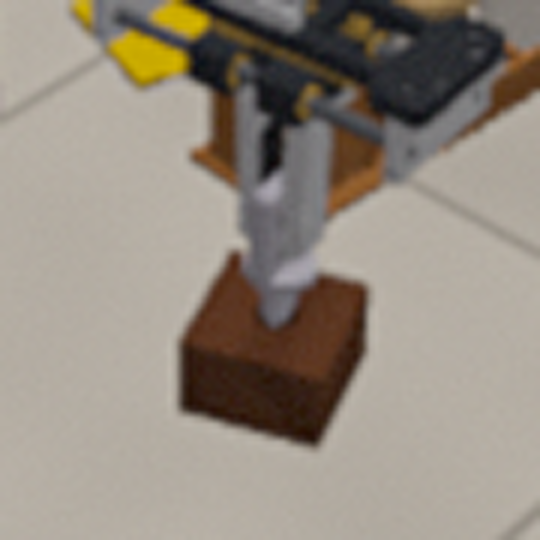

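```bash
python3 -m handwheel '{"delta_pos":[[-0.3,-0.2,3],[0,0,3],[0,0,3],[0,0,3],[0,0,3],[0,0,0],[0,0,0],[0,0,0]],"rotation":[[0,0,0],[0,0,0],[0,0,0],[0,0,0],[0,0,0],[0,0,0],[0,0,0],[0,0,0]],"claw":[1,1,1,1,1,1,1,1]}';python3 -c "
from h import *
go((.609,-.1113,.06),.087)"
```

```text
time: 63.95
tool_pos: [0.609, -0.1114, 0.0709]
ee_rot: [3.141, -0.0, 0.086]
wrist_force: [0.1, -0.6, -1.1]
width: 0.0117
t 63.95 pos [ 0.609  -0.1114  0.0709] rot [ 3.141 -0.     0.086] w 0.0117 F [ 0.1 -0.6 -1.1]
delta mm [-0.  -0.1 10.9] dist 10.9
rotvec [ 0.    -0.    -0.001] rows>= 0.0
```

```bash
python3 -m handwheel '{"delta_pos":[[0,0,3],[0,0,3],[0,0,3],[0,0,2],[0,0,1],[0,0,0],[0,0,0],[0,0,0]],"rotation":[[0,0,0],[0,0,0],[0,0,0],[0,0,0],[0,0,0],[0,0,0],[0,0,0],[0,0,0]],"claw":[1,1,1,1,1,1,1,1]}';python3 -c "
from h import *
go((.609,-.1113,.0592),.087)"
```

```text
time: 64.95
tool_pos: [0.6089, -0.1114, 0.0593]
ee_rot: [3.141, -0.0, 0.086]
wrist_force: [-3.0, 1.8, 4.8]
width: 0.012
t 64.95 pos [ 0.6089 -0.1114  0.0593] rot [ 3.141 -0.     0.086] w 0.012 F [-3.   1.8  4.8]
delta mm [ 0.1 -0.1  0.1] dist 0.2
rotvec [ 0.    -0.    -0.001] rows>= 0.0
```

```bash
python3 -m handwheel '{"delta_pos":[[0,0,-0.5],[0,0,0],[0,0,0],[0,0,0],[0,0,-10],[0,0,-30],[0,0,-40],[0,0,-40]],"rotation":[[0,0,0],[0,0,0],[0,0,0],[0,0,0],[0,0,0],[0,0,0],[0,0,0],[0,0,0]],"claw":[1,0.2,0,0,0,0,0,0]}';python3 -m handwheel '{"delta_pos":[[0,20,0],[0,30,0],[0,20,0],[0,5,0],[0,0,0],[0,0,0],[0,0,0],[0,0,0]],"rotation":[[0,0,0],[0,0,0],[0,0,0],[0,0,0],[0,0,0],[0,0,0],[0,0,0],[0,0,0]],"claw":[0,0,0,0,0,0,0,0]}';python3 -c "
from h import *
go((.609,-.1113,.0592),.087)
w=snap('wrist','wrist38');s=snap('scene');crop(s,'sc38',180,480,100,300,2.6);s=snap('top');crop(s,'top38',150,420,130,300,2.9)"
```

```text
time: 65.95
tool_pos: [0.6089, -0.1113, 0.1811]
ee_rot: [3.141, -0.001, 0.086]
wrist_force: [0.6, -0.2, 0.8]
width: 0.0473
time: 66.95
tool_pos: [0.6154, -0.1855, 0.1794]
ee_rot: [3.141, -0.0, 0.087]
wrist_force: [-0.3, 0.3, -0.4]
width: 0.0469
t 66.95 pos [ 0.6154 -0.1855  0.1794] rot [ 3.141 -0.     0.087] w 0.0469 F [-0.3  0.3 -0.4]
delta mm [ -0.  -74.5 120.2] dist 141.4
rotvec [ 0. -0. -0.] rows>= 0.0
```

View pics/wrist38.png

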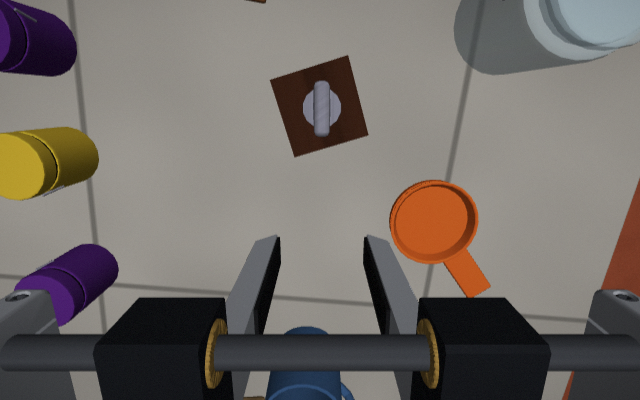

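View pics/sc38.png

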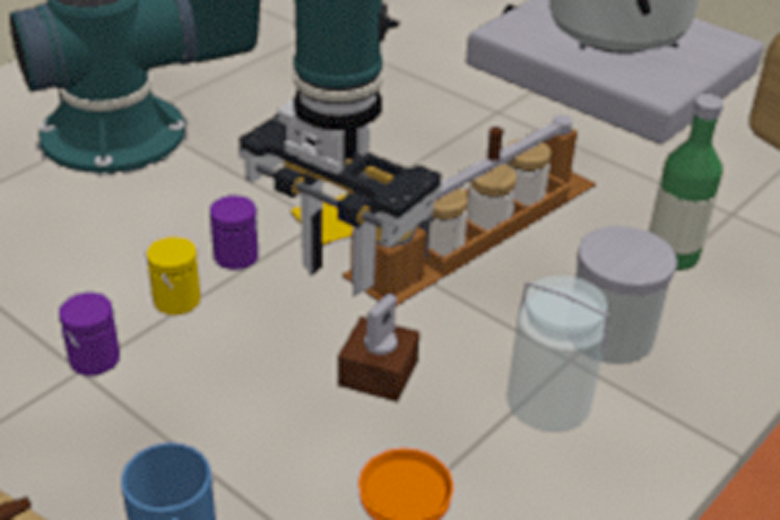

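View pics/top38.png

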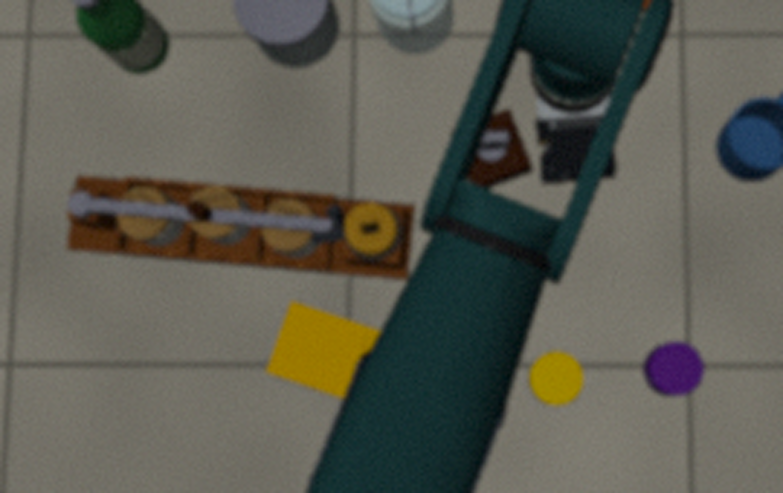

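```bash
python3 -c "
from bench import robot
print(robot.close_job())"
```

```text
the job is handed in; nothing more can be done
None
```

The job is done and handed in at about 67 s of robot time. All three spice jars are upright, each in its own compartment. The bar is closed in its catch, the lock is turned to its stop, and the key is back in its stand.

**What the last checks showed**
- **Bar:** it came up against a firm stop when pushed home, and its direction in the pictures matched the rack's.
- **Key in the lock:** it went down until the collar met the face, with about 8 N of contact force.
- **Lock:** the turning torque rose to 0.5 N m at the stop. With the key out, the slot had turned to about 1.30 rad against the 1.3 rad stop, and in the wrist view the tongue sits beside the bar's tip at the locked angle.
- **Key in the stand:** the collar touched down at the same height as when I picked the key up. The last pictures show it standing upright.
- **Look-alikes and other items:** those visible in the last pictures looked unmoved. The rolling pin and board, and one purple jar in the top view, were out of view or hidden by the arm.

**What disagreed:** the top camera read about 5 mm short in x compared with the wrist camera. For the key, lock and stand I used the wrist camera, after checking it from two angles on the stand. No check failed.

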